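Rebuild the rotor stack of a mini centrifuge on its spindle

ROBOT

A 7-joint arm with a two-finger parallel gripper is mounted at the origin on a cart in front of the work surface, level with it; the furniture and walls round the work are solid. World frame = base frame: x ahead of the robot, y to its left, z up, the work surface at z = 0. Lengths are in mm, angles in rad, forces in N, time in s.
With the tool pointing down it reaches from about 400 to 875 mm from the base axis. Payload 4.4 kg.
Tool frame: the origin (TCP) lies on the centre line of the jaws, within the pads' length; the fingertips stand 8 mm ahead of it and the grasp point (between the pads) lies 11 mm behind it; x points along the fingers, z is the direction in which the jaws open and shut, and the axes are right-handed (so a half turn about x gives the same grasp; the last joint's range is limited). The gripper opens to 85 mm and grips with 20 to 120 N. Pads are 22 mm wide; open, the fingers measure 114 mm over their backs; the gripper's body (76 mm by 85 mm) begins 54 mm behind the grasp point. The pads swing forward as they close: fully open they stand 13 mm farther back than shut.
Start: joints at [1.234, 0.628, 0.038, 1.517, -0.027, 0.996, -0.02], TCP at [173.905, -626.319, 215.013] pointing down, gripper open.
Joint ranges: [-3.06, 3.06], [-0.37, 2.12], [-1.25, 1.32], [0.18, 2.47], [-1.1, 4.24], [0.23, 1.98], [-2.94, 2.94]. Speed limits (rad/s): [2.57, 2.57, 3.14, 3.14, 3.14, 3.14, 3.14].

INTERFACE

Orientations are given as [roll, pitch, yaw] about the fixed x, y, z axes, in that order (R = Rz(yaw) Ry(pitch) Rx(roll)).
In Python, from cell import ctrl, get_image, camera_params gives the robot as it stands. The module is installed in compiled form; this text tells all that it offers.
- The arm moves only by the shell command python3 -m handwheel 'ROWS'. ROWS is text: rows parted by semicolons, each of 7 numbers parted by spaces: the opening, from -1 (shut) to 1 (fully open), then the shift along the tool's x, y, z in mm, then the turn, a rotation vector about the tool's x, y, z in rad. In form: grip x y z wx wy wz; .... A call has 1 to 10 rows; each row shifts and turns the pose as measured when the row begins, along the tool's axes as they then stand; what a row does not reach is not made up. A row lasts 1/10 s, in which the tool goes at most 50 mm and 8.59 degrees, less where a joint would pass 70% of its speed; a pose out of reach is approached as far as the arm can. A call with a gripper value outside its range is refused whole. The fingers move at their own pace and stop on an object; the grip force is fixed at half the most. Time passes only in rows, so rows that do not move let the fingers close. It gives the time, the measured TCP pose, the force and the opening at its end, in the units of the state.
- ctrl.read_state(): the state, without advancing time (a new reading comes with each control period).
- get_image(name): name is "scene" or "top" or "wrist"; returns the picture (384x512x3 uint8, blue, green, red); there is no depth.
- camera_params(name): a dict with "fx", "fy", "cx", "cy" (pixels), "eye" and "orientation" of the camera in the world. Camera axes: x right, y up, looking along -z (the intrinsics and any distortion apply to the point x, -y, -z); pixel columns grow to the right and rows downward; lengths in mm; the calibration is good to about 2 mm. A picture is of the moment at which its call begins: read the wrist's pose just before it. camera_params takes no time and is no camera call; for the wrist camera it gives the pose at the moment of the call.
- ctrl.finish_job(): hands the job in, once; it reports no verdict.
The state is a dict: "clock": time; "qpos": joint angles; "qd": joint speeds; "tau": joint torques, N m; "eef_pos": TCP position; "tool_rot": TCP orientation; "force": force on the tool from outside, world axes, zero at the start; "torque": the same for the moment, N m; "width": finger opening in mm.
Only numpy, scipy, OpenCV 4.12 (cv2) and the standard library are available. Lean on these libraries where they do the work, as an engineer would, in place of code of your own. Each camera call takes 0.05 s, during which the arm holds its last target.

TASK

Put the centrifuge's rotor stack back together on its spindle: first seat the brass spacer fully home in the hub, then the keyed steel washer, feeling for the angle at which it drops over the flat spindle onto the spacer, then the black lock cap, pushed down past the spindle head against the hub's spring and turned clockwise to its stop, so that it springs back up locked when let go. Press gently all the time, as the spindle's bearings are delicate, and leave the petri dish, the tweezers and the lens tissue pad where they lie.

Things in the scene. Friction and masses are not known exactly. Their poses are not given: they have to be found in the camera images.
- centrifuge: white bench centrifuge, lid off, fixed to the worktop: 150 x 168 mm housing, blue rotor 112 mm wide, bare aluminium hub in its middle, polished, oiled steel spindle up through it. Origin: underside, on the spindle axis; z up; -x is the front with the control strip. Nothing may press on any part of it with more than 25 N
- hub_seat (a point): on the spindle axis, on the floor of the hub's counterbore while the hub is up; 72 mm above the centrifuge's origin, same axes. The counterbore is 37 mm wide, 5 mm deep, its mouth chamfered 2 mm; the hub is 46 mm wide, its top 5 mm above this point. The rotor top is 2 mm below this point at the hub and slopes down outwards
- spindle_top (a point): top of the spindle, 35 mm above the hub seat, axes of the centrifuge. From here 10 mm down: flat head 22 x 7 mm, rounded ends, top edge chamfered 1.5 mm; then 8.8 mm of round 6 mm neck; below it a 22 x 7 tang in line with the head. Its 22 mm width stopped up to 0.6 rad either side of the housing's x: not measured, to be felt or seen. The drive holds it there up to 0.15 N m, then it turns along
- motor_mount (a joint): how far motor, spindle and rotor together sink in their soft rubber mounts when the spindle or hub is pressed, m: 0 at rest, about 0.2 mm per N, 0.005 hard stop. Once let go they come back up by themselves
- hub_spring (a joint): how far hub and rotor are pressed down along the spindle against their spring, m: 0 up, 0.0065 hard stop. They start to move at about 3 N and take another 0.6 N per mm
- spacer: brass sleeve, 34 mm outside, round bore 24 mm, 14 mm high, alike at both ends with small chamfers, lying flat. Origin: centre of its underside, z up. Seated, its lower 5 mm are inside the hub's counterbore and the rest stands out
- keyed_washer: thick steel washer, 9 mm high, 46 mm round with two grip flats 38 mm apart (on its +y and -y sides) and a slot through the middle, 24 mm along x, 9 mm along y, that passes the spindle's flat section only when lined up with it (half a turn is the same). Origin: centre of its underside, z up. On the spacer its underside is 14 mm above the hub seat and it cannot turn
- lock_cap: black twelve-sided cap, 44 mm across flats (one faces +x, then every 30 degrees), 16 mm high, open on top. Origin: centre of its underside, z up. A slot through its floor, 24 mm along x, 9 mm along y, white marks on the rim at its ends, passes the spindle's head (half a turn is the same). Resting lined up on washer and spacer, its underside is 23 mm above the hub seat
- cap_floor (a point): middle of the lock cap's floor, 6 mm above its underside, cap's axes. With the cap pressed 4 to 6.5 mm below its resting height (3 to 6 N) the floor is under the head: the cap then turns 80 degrees clockwise from above to a stop wall (not anticlockwise). Let go there, it rises and the head lies in a 2 mm deep seat: locked, underside 21 mm above the hub seat
- service_mat: flat slate-blue mat, 180 x 190 x 2 mm, fixed, on which the three parts lie about 100 mm apart, in any order. Origin: centre of its underside
- petri_dish: petri dish, 60 mm wide, 15 mm high, loose, behind the mat; bystander. Origin: centre of its underside
- tweezers: steel tweezers, 130 mm long, lying flat, loose, right of the mat; bystander
- lens_pad: blue pad of lens tissue, 35 x 57 x 12 mm, loose, beyond the tweezers; bystander
There are look-alikes about, which are no part of the job. What is shaped like the lock_cap but turquoise is not meant.

How it is judged (in metres and radians):
On the way, in this order (a step that is already met when the one before it is completed fails the run):
1. the spacer is seated on the floor of the hub's counterbore, level and on the spindle's axis, before the washer is on (z of spacer in the frame of hub_seat between -0.004 and 0.0015 m and horizontal distance between spacer and hub_seat below 0.0025 m and angle between spacer's own z axis and vertical below 0.08 rad), for 0.2 s.
2. the keyed washer has dropped over the flat spindle and lies on the seated spacer (all of step 1 and z of keyed_washer in the frame of hub_seat between 0.01 and 0.0152 m and horizontal distance between keyed_washer and hub_seat below 0.0025 m and angle between keyed_washer's own z axis and vertical below 0.08 rad), for 0.2 s.
At the end, for the whole second after the job is handed in: Spacer, washer and cap are stacked in that order on the spindle, each within 2.5 mm of its axis and level, and at rest; the cap is locked: it holds the hub pressed down by 1.2 to 3 mm (2 mm nominal), with its underside 19.8 to 22.2 mm above the hub seat point (all of step 2 and z of lock_cap in the frame of hub_seat between 0.0198 and 0.0222 m and horizontal distance between lock_cap and hub_seat below 0.0025 m and angle between lock_cap's own z axis and vertical below 0.08 rad and value of joint hub_spring between 0.0012 and 0.003 m and linear speed of each of spacer, keyed_washer, lock_cap below 0.01 m/s); the robot touches nothing.
It fails at once if a part, the fingers or the arm presses on the centrifuge (spindle, hub, rotor or housing) with more than 25 N (contact force between any of spacer, keyed_washer, lock_cap, the fingers, the arm and centrifuge above 25 N).
It fails at once if the petri dish, the tweezers or the lens tissue pad is moved by more than 15 mm (distance of any of petri_dish, tweezers, lens_pad from where it was at the start of the episode above 0.015 m).
It also fails if it takes over 72 s, if anything falls off the work surface, if the arm or the gripper's body presses on something with over 40 N, if the wrist force passes 120 N, or if a joint passes its speed limit or range.

## Working session

There is one attempt and no reset: what is moved stays moved. The work goes in short steps, Python scripts to look and compute and a shell command to move; the robot and the scene stay as the last step left them, time stands still between calls to the robot, and variables do not carry over. Pictures are saved under pics/ and viewed, and the job is handed in when it is done.

I'll start with the state and all three camera views.

```bash
mkdir -p pics; ls; python3 - <<'E'
from cell import ctrl, get_image, camera_params
import cv2
s=ctrl.read_state(); print({k:(v if not hasattr(v,'__len__') else [round(float(x),3) for x in v]) for k,v in s.items()})
for n in ("scene","top","wrist"):
    p=camera_params(n); print(n,p)
    cv2.imwrite(f"pics/{n}0.png",get_image(n))
E
```

```text
pics
{'clock': 0.0, 'qpos': [1.234, 0.629, 0.038, 1.518, -0.027, 0.996, -0.02], 'qd': [0.0, -0.0, -0.001, 0.001, -0.0, -0.0, -0.001], 'tau': [-0.0, -56.339, 1.226, -19.345, 0.011, 0.01, 0.0], 'eef_pos': [173.714, -625.658, 214.091], 'tool_rot': [-3.125, 1.569, 1.859], 'force': [-0.957, 0.391, -1.218], 'torque': [-0.014, 0.038, 0.032], 'width': 85.3114168255421}
scene {'fx': 389.2872863916589, 'fy': 389.2872863916589, 'cx': 261.18538224189706, 'cy': 192.47568857077192, 'eye': array([ 248.67498472, -622.28083797,  760.26759041]), 'orientation': array([ 0.80653678, -0.00864218, -0.44021092])}
top {'fx': 479.6977311385345, 'fy': 479.6977311385345, 'cx': 244.77311073829011, 'cy': 188.63961374247938, 'eye': array([ 462.84021501,    2.99117129, 1336.79497809]), 'orientation': array([ 0.06227438, -0.00530983, -1.5402003 ])}
wrist {'fx': 266.42819457994824, 'fy': 266.42819457994824, 'cx': 257.0168604825045, 'cy': 193.36757086250446, 'eye': array([ 248.44417176, -605.56541135,  373.81831836]), 'orientation': array([-0.30872698,  0.00182038, -1.29927245])}
```

View pics/scene0.png

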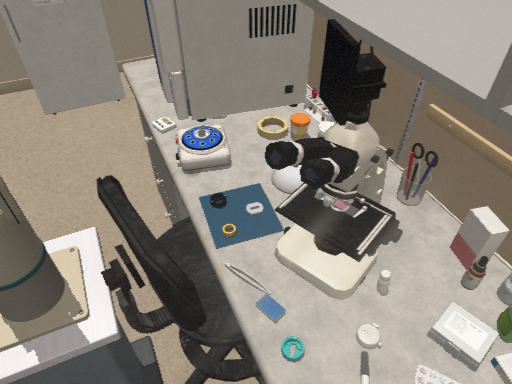

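View pics/top0.png

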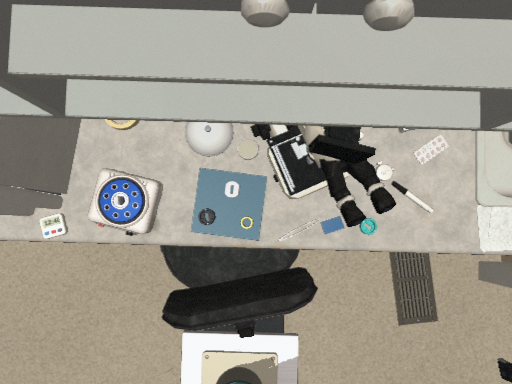

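View pics/wrist0.png

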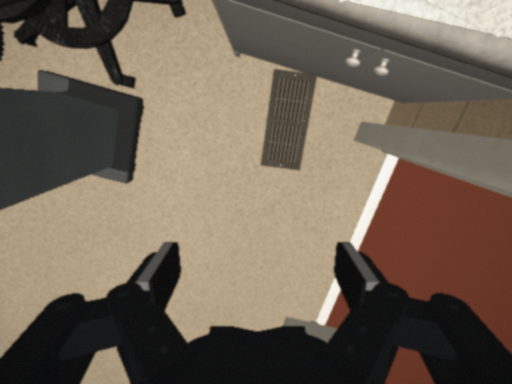

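```bash
cat > h.py <<'E'
from cell import ctrl, get_image, camera_params
import numpy as np, cv2
from scipy.spatial.transform import Rotation as Ro
def rot(rpy): return Ro.from_euler('xyz',rpy)
def st():
    s=ctrl.read_state(); return np.array(s['eef_pos']),rot(s['tool_rot']),s
def ray(p,u,v):
    d=np.array([(u-p['cx'])/p['fx'],-(v-p['cy'])/p['fy'],-1.0])
    return np.array(p['eye']),rot(p['orientation']).apply(d)
def onplane(p,u,v,z):
    e,d=ray(p,u,v); return e+d*(z-e[2])/d[2]
def proj(p,P):
    c=rot(p['orientation']).inv().apply(np.atleast_2d(P)-p['eye'])
    return np.c_[p['cx']+p['fx']*c[:,0]/-c[:,2], p['cy']-p['fy']*c[:,1]/-c[:,2]]
def tri(p1,uv1,p2,uv2):
    A=[];b=[]
    M=np.zeros((3,3));w=np.zeros(3)
    for p,uv in((p1,uv1),(p2,uv2)):
        e,d=ray(p,*uv);d/=np.linalg.norm(d);Q=np.eye(3)-np.outer(d,d);M+=Q;w+=Q@e
    return np.linalg.solve(M,w)
def downR(yaw_open):
    """tool x down, tool z (jaw opening) at world angle yaw_open"""
    x=np.array([0,0,-1.]);z=np.array([np.cos(yaw_open),np.sin(yaw_open),0]);y=np.cross(z,x)
    return Ro.from_matrix(np.c_[x,y,z])
def go(target,yaw_open=None):
    """print the shift (tool axes) and rotation vector from here to there"""
    P,R,s=st()
    d=R.inv().apply(np.array(target)-P)
    print('t',round(s['clock'],2),'tcp',P.round(1),'F',np.round(s['force'],1),'T',np.round(s['torque'],2),'w',round(s['width'],1))
    print('shift tool',d.round(1))
    z=R.as_matrix()[:,2];print('jaw angle',round(np.arctan2(z[1],z[0]),3),'toolx',R.as_matrix()[:,0].round(4))
    if yaw_open is not None:
        best=min((yaw_open+k*np.pi for k in(-1,0,1,2)),key=lambda a:np.linalg.norm((R.inv()*downR(a)).as_rotvec()))
        print('rotvec',(R.inv()*downR(best)).as_rotvec().round(4),'q7',round(s['qpos'][6],2))
E
python3 - <<'E'
from h import *
t=camera_params('top');
for n,uv,z in (('mat1',(199,169),2),('mat2',(266,176),2),('mat3',(260,240),2),('mat4',(192,234),2),('washer',(232,188),11),('cap',(207,216),18),('spacer',(246,223),16),('turq',(368,227),16),('cent',(122,201),110),('dish',(248,149),15),('twz',(297,231),3),('pad',(333,226),12)):
    print(n,onplane(t,*uv,z).round(0))
img=cv2.imread('pics/top0.png'); cv2.imwrite('pics/topcrop.png',cv2.resize(img[155:250,80:280],None,fx=4,fy=4,interpolation=cv2.INTER_CUBIC))
img=cv2.imread('pics/scene0.png'); cv2.imwrite('pics/scenecrop.png',cv2.resize(img[110:250,160:300],None,fx=4,fy=4,interpolation=cv2.INTER_CUBIC))
go([0,0,0])
E
```

```text
mat1 [597. 128.   2.]
mat2 [583. -60.   2.]
mat3 [405. -48.   2.]
mat4 [416. 141.   2.]
washer [546.  34.  11.]
cap [467. 100.  18.]
spacer [451.  -8.  16.]
turq [ 450. -343.   16.]
cent [498. 311. 110.]
dish [656.  -7.  15.]
twz [ 433. -150.    3.]
pad [ 450. -248.   12.]
t 0.15 tcp [ 173.8 -625.8  214.3] F [-1.3  0.7  0.3] T [-0.   -0.02  0.01] w 85.5
shift tool [ 215.2   -0.  -649.2]
jaw angle -1.3 toolx [-4.0e-04  1.4e-03 -1.0e+00]
```

```bash
echo
```

```text
(no output)
```

View pics/topcrop.png

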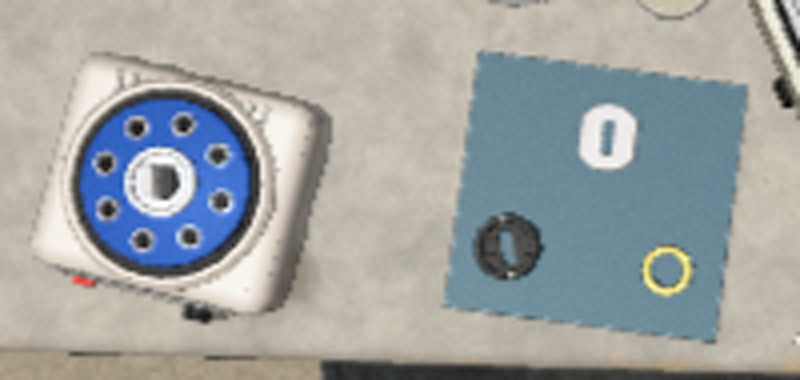

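View pics/scenecrop.png

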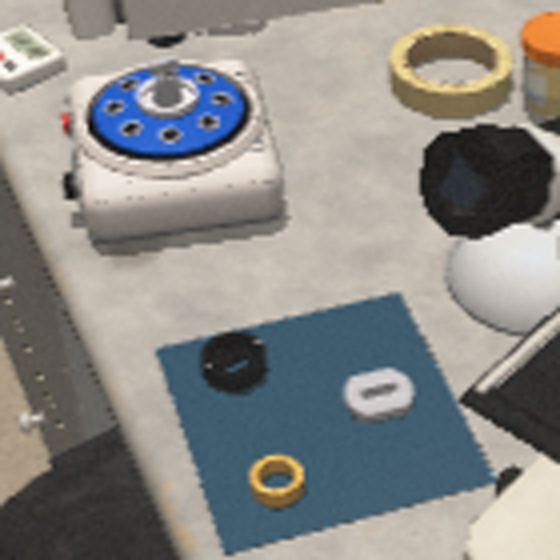

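```bash
python3 - <<'E'
from h import *
for n in('top','scene'):
    img=cv2.imread(f'pics/{n}0.png')
    c=img[100:340,130:400] if n=='top' else img[100:384,80:400]
    cv2.imwrite(f'pics/{n}_b.png',cv2.resize(c,None,fx=2.4,fy=2.0 if 0 else 2.0,interpolation=cv2.INTER_CUBIC) if 0 else cv2.resize(c,None,fx=2,fy=2,interpolation=cv2.INTER_CUBIC))
t=camera_params('top');s=camera_params('scene')
for n,a,b in(('chairL',(168,296),(105,183)),('turq',(368,227),(292,347)),('pad',(333,226),(271,306))):
    P=tri(t,a,s,b);print(n,P.round(0),proj(t,P).round(0),proj(s,P).round(0))
E
```

```text
chairL [233. 189.  96.] [[166. 307.]] [[116. 182.]]
turq [ 452. -343.   19.] [[368. 226.]] [[291. 347.]]
pad [ 452. -247.   21.] [[333. 225.]] [[270. 306.]]
```

View pics/top_b.png

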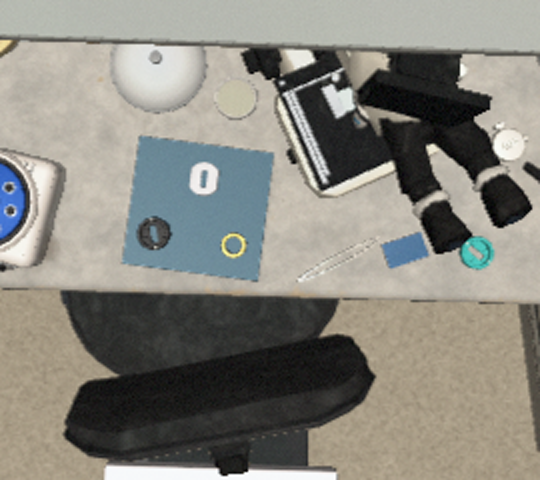

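View pics/scene_b.png

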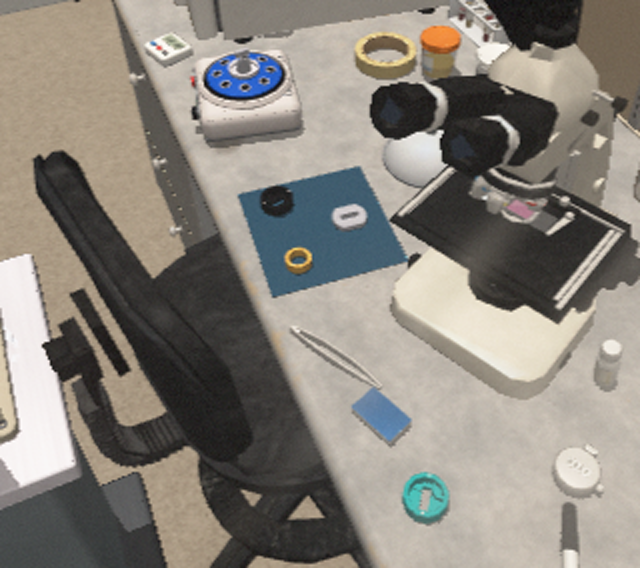

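```bash
python3 - <<'E'
from h import *
t=camera_params('top');s=camera_params('scene')
for n,a,b in(('eyeL',(353,221),(272,153)),('eyeR',(383,208),(311,173)),('chairR',(315,290),(203,325)),('chairtopL',(165,316),(101,181)),('lamp',(345,150),(340,95))):
    P=tri(t,a,s,b);print(n,P.round(0),proj(t,P).round(0),proj(s,P).round(0))
E
```

```text
eyeL [ 464. -213.  400.] [[353. 221.]] [[273. 153.]]
eyeR [ 493. -273.  397.] [[383. 207.]] [[310. 173.]]
chairR [ 293. -210.    1.] [[317. 283.]] [[193. 326.]]
chairtopL [206. 191. 109.] [[165. 318.]] [[104. 181.]]
lamp [ 595. -184.  451.] [[345. 150.]] [[341.  95.]]
```

Candidates in the top view:
- **Cap:** black 12-sided one at (207,216), with the turquoise look-alike at (368,227). I choose black, on the mat.
- **Spacer:** brass ring at (246,223), against the tape roll at (121,123). I choose the ring, on the mat.
- **Washer:** the only one is at (232,188).

The eyepieces hang at (464,-213,400), so I'll swing in close to the base.

```bash
cat >> h.py <<'E'
def plan(target,yaw,n):
    """straight line to target with jaw angle yaw, n rows: print what each row should be"""
    P,R,s=st(); z=R.as_matrix()[:,2]; a0=np.arctan2(z[1],z[0])
    D=(np.array(target)-P)/n; da=(yaw-a0)/n
    print('t',round(s['clock'],2),'tcp',P.round(1),'jaw',round(a0,3),'F',np.round(s['force'],1),'w',round(s['width'],1),'q',np.round(s['qpos'],2))
    for k in range(n):
        Rk=downR(a0+k*da)
        print(Rk.inv().apply(D).round(1), 'wx',round(-da,3))
E
python3 - <<'E'
from h import *
plan([107,-387,270],-0.7,7)
E
```

```text
t 0.15 tcp [ 173.8 -625.8  214.3] jaw -1.3 F [-1.3  0.7  0.3] w 85.5 q [ 1.23  0.63  0.04  1.52 -0.03  1.   -0.02]
[ -8.   -0.1 -35.4] wx -0.086
[ -8.    3.  -35.3] wx -0.086
[ -8.    6.  -34.9] wx -0.086
[ -8.    8.9 -34.3] wx -0.086
[ -8.   11.8 -33.4] wx -0.086
[ -8.   14.7 -32.3] wx -0.086
[ -8.   17.4 -30.9] wx -0.086
```

```bash
python3 -m handwheel '1 -8 0 -35 -0.086 0 0; 1 -8 3 -35 -0.086 0 0; 1 -8 6 -35 -0.086 0 0; 1 -8 9 -34 -0.086 0 0; 1 -8 12 -33 -0.086 0 0; 1 -8 15 -32 -0.086 0 0; 1 -8 17 -31 -0.086 0 0'; python3 - <<'E'
from h import *
plan([283,-283,262],-0.1,5)
E
```

```text
clock: 0.85
eef_pos: [103.6, -381.8, 267.7]
tool_rot: [2.773, 1.565, 2.1]
force: [-0.7, 0.2, 0.8]
width: 85.4
t 0.85 tcp [ 103.6 -381.8  267.7] jaw -0.673 F [-0.7  0.2  0.8] w 85.4 q [ 1.35  0.2  -0.14  2.09  0.04  0.86  0.52]
[ 1.1 37.8 15.7] wx -0.115
[ 1.1 35.8 20. ] wx -0.115
[ 1.1 33.3 23.9] wx -0.115
[ 1.1 30.3 27.6] wx -0.115
[ 1.1 27.  30.9] wx -0.115
```

```bash
python3 -m handwheel '1 1 38 16 -0.115 0 0; 1 1 36 20 -0.115 0 0; 1 1 33 24 -0.115 0 0; 1 1 30 28 -0.115 0 0; 1 1 27 31 -0.115 0 0'; python3 - <<'E'
from h import *
plan([410,-60,260],0.9,7)
E
```

```text
clock: 1.35
eef_pos: [281.1, -278.3, 263.8]
tool_rot: [3.023, 1.565, 2.932]
force: [0.6, -1.8, -0.4]
width: 85.2
t 1.35 tcp [ 281.1 -278.3  263.8] jaw -0.091 F [ 0.6 -1.8 -0.4] w 85.2 q [ 1.02  0.21 -0.38  2.09  0.11  0.86  0.49]
[ 0.5 32.7 15.5] wx -0.142
[ 0.5 30.2 20. ] wx -0.142
[ 0.5 27.1 24. ] wx -0.142
[ 0.5 23.4 27.6] wx -0.142
[ 0.5 19.3 30.6] wx -0.142
[ 0.5 14.8 33.1] wx -0.142
[ 0.5 10.  34.8] wx -0.142
```

```bash
python3 -m handwheel '1 0 33 15 -0.142 0 0; 1 0 30 20 -0.142 0 0; 1 0 27 24 -0.142 0 0; 1 0 23 28 -0.142 0 0; 1 0 19 31 -0.142 0 0; 1 0 15 33 -0.142 0 0; 1 0 10 35 -0.142 0 0'; python3 - <<'E'
from h import *
plan([445,40,230],1.571,5)
E
```

```text
clock: 2.05
eef_pos: [412.8, -49.5, 263.9]
tool_rot: [2.701, 1.569, -2.638]
force: [1.7, -1.1, 0.2]
width: 85.1
t 2.05 tcp [412.8 -49.5 263.9] jaw 0.944 F [ 1.7 -1.1  0.2] w 85.1 q [ 0.62  0.29 -0.73  2.04  0.24  0.9   0.71]
[ 6.8  5.3 18.3] wx -0.125
[ 6.8  3.  18.8] wx -0.125
[ 6.8  0.6 19. ] wx -0.125
[ 6.8 -1.8 18.9] wx -0.125
[ 6.8 -4.1 18.6] wx -0.125
```

```bash
python3 -m handwheel '1 6 5 18 -0.125 0 0; 1 6 3 19 -0.125 0 0; 1 6 0 19 -0.125 0 0; 1 6 -2 19 -0.125 0 0; 1 6 -4 19 -0.125 0 0'; python3 - <<'E'
from h import *
P,R,s=st(); p=camera_params('wrist'); print(P.round(1),np.round(s['qpos'],2),p['eye'])
cv2.imwrite('pics/w1.png',get_image('wrist'))
E
```

```text
clock: 2.55
eef_pos: [447.5, 47.0, 233.7]
tool_rot: [-1.673, 1.569, -0.072]
force: [-0.5, -0.4, -0.4]
width: 85.6
[447.5  47.  233.7] [ 0.46  0.43 -0.87  2.01  0.42  0.89  0.97] [369.00140111  44.33475533 393.1699564 ]
```

View pics/w1.png

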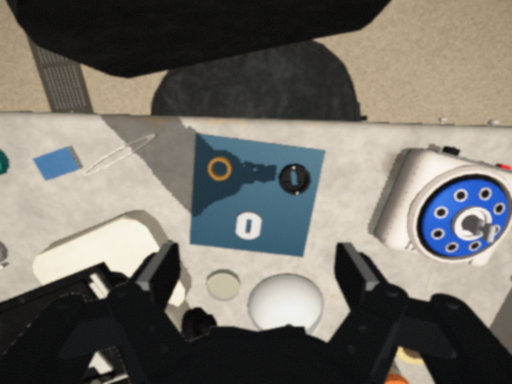

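The wrist view shows the brass ring at about (220,168), the black cap at (294,179), the washer at (249,226) and the hub and spindle at about (472,222). I'll measure them with masks and check the crops.

```bash
cat > meas.py <<'E'
from h import *
def blob(mask,near,amin=30):
    n,l,stt,c=cv2.connectedComponentsWithStats(mask.astype(np.uint8))
    b=[i for i in range(1,n) if stt[i,4]>=amin]
    i=min(b,key=lambda i:np.hypot(*(c[i]-near))); return l==i,c[i],stt[i]
def hull_outline(m):
    cs,_=cv2.findContours(m.astype(np.uint8),cv2.RETR_EXTERNAL,cv2.CHAIN_APPROX_NONE)
    return cv2.convexHull(max(cs,key=cv2.contourArea))[:,0].astype(float)
E
python3 - <<'E'
from meas import *
img=cv2.imread('pics/w1.png'); p=camera_params('wrist')
hsv=cv2.cvtColor(img,cv2.COLOR_BGR2HSV)
for (u,v) in ((212,168),(294,190),(240,226),(249,226),(265,200),(294,178)): print((u,v),hsv[v,u])
brass=(hsv[...,0]>8)&(hsv[...,0]<30)&(hsv[...,1]>110)
m,c,s=blob(brass,(220,168)); o=hull_outline(m); e=cv2.fitEllipse(o.astype(np.float32)); print('spacer',c,s,e, [onplane(p,*e[0],z).round(1) for z in(9,16)], )
q=np.array([onplane(p,*x,16) for x in o]); print(' size',np.ptp(q,0).round(1),(q.max(0)+q.min(0))/2)
wh=(hsv[...,1]<60)&(hsv[...,2]>140)
m,c,s=blob(wh,(249,226)); o=hull_outline(m); q=np.array([onplane(p,*x,11) for x in o]); r=cv2.minAreaRect(q[:,:2].astype(np.float32)); print('washer',c,s,r)
bk=(hsv[...,2]<60)
bk[:150]=0
m,c,s=blob(bk&(np.hypot(*np.meshgrid(np.arange(512)-294,np.arange(384)-179))<25),(294,179)); o=hull_outline(m); q=np.array([onplane(p,*x,18) for x in o]); print('cap',c,s,cv2.minEnclosingCircle(q[:,:2].astype(np.float32)))
cv2.imwrite('pics/w1c.png',cv2.resize(img[140:260,180:340],None,fx=5,fy=5,interpolation=cv2.INTER_CUBIC))
cv2.imwrite('pics/w1d.png',cv2.resize(img[140:280,370:512],None,fx=4,fy=4,interpolation=cv2.INTER_CUBIC))
E
```

```text
(212, 168) [ 17 104  88]
(294, 190) [ 0 26 20]
(240, 226) [ 13   8 232]
(249, 226) [101  90 105]
(265, 200) [100 103 129]
(294, 178) [100 101 137]
spacer [219.13214286 168.39285714] [208 157  24  24 280] ((219.21067810058594, 168.31112670898438), (23.450443267822266, 23.647537231445312), 12.911250114440918) [array([456.6,  -3.9,   9. ]), array([455. ,  -2.9,  16. ])]
 size [34.2 33.2  0. ] [455.48879583  -2.56155083  16.        ]
washer [248.15463918 225.54123711] [235 212  27  28 582] ((546.2682495117188, 40.893497467041016), (46.24544143676758, 40.981876373291016), 2.103212356567383)
cap [294.23985891 179.01410935] [279 164  31  30 567] ((466.2554626464844, 105.86236572265625), 22.79305648803711)
```

View pics/w1c.png

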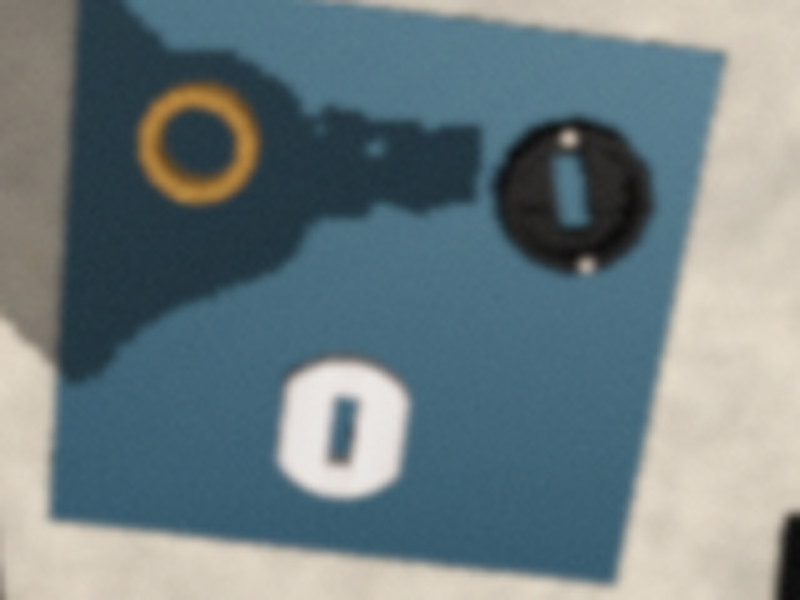

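View pics/w1d.png

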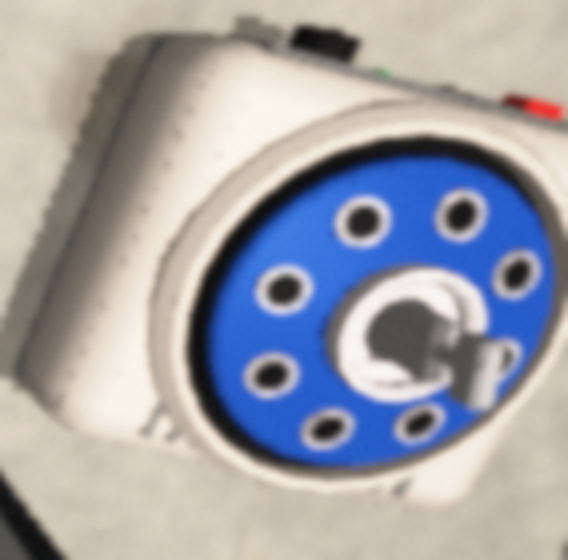

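```bash
python3 - <<'E'
from h import *
plan([455,-3,70],1.571,5)
E
```

```text
t 2.6 tcp [448.2  50.8 233.3] jaw 1.609 F [1.  2.8 0. ] w 85.2 q [ 0.46  0.43 -0.87  2.01  0.42  0.89  0.97]
[ 32.7  -1.  -10.8] wx 0.008
[ 32.7  -1.  -10.8] wx 0.008
[ 32.7  -1.1 -10.8] wx 0.008
[ 32.7  -1.2 -10.8] wx 0.008
[ 32.7  -1.3 -10.8] wx 0.008
```

```bash
python3 -m handwheel '1 33 -1 -11 0.008 0 0; 1 33 -1 -11 0.008 0 0; 1 33 -1 -11 0.008 0 0; 1 33 -1 -12 0.008 0 0; 1 33 -1 -12 0.008 0 0; 1 0 0 0 0 0 0'; cat >> h.py <<'E'
import pickle
def shot(name,cam='wrist'):
    p=camera_params(cam); im=get_image(cam); cv2.imwrite(f'pics/{name}.png',im); pickle.dump(p,open(f'pics/{name}.pkl','wb')); return im,p
def load(name): return cv2.imread(f'pics/{name}.png'),pickle.load(open(f'pics/{name}.pkl','rb'))
E
python3 - <<'E'
from meas import *
img,p=shot('w2')
hsv=cv2.cvtColor(img,cv2.COLOR_BGR2HSV)
brass=(hsv[...,0]>8)&(hsv[...,0]<32)&(hsv[...,1]>100)
m,c,s=blob(brass,(250,250),100); print(c,s)
plan([455,-3,70],1.571,1)
E
```

```text
clock: 3.2
eef_pos: [457.2, -6.8, 63.6]
tool_rot: [-0.944, 1.564, 0.618]
force: [-0.6, 0.6, 0.4]
width: 85.5
[255.4219457  202.70248869] [236 182  40  41 884]
t 3.25 tcp [458.6  -5.3  65.3] jaw 1.564 F [ 0.  -0.1 -0. ] w 85.4 q [ 0.34  0.68 -0.57  2.17  0.78  0.5   0.73]
[-4.7  3.6  2.3] wx -0.007
```

View pics/w2.png

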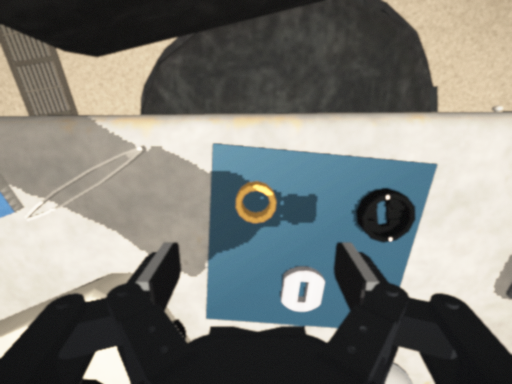

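```bash
cat > parts.py <<'E'
from meas import *
def parts(img,p,which='swc',near=None):
    hsv=cv2.cvtColor(img,cv2.COLOR_BGR2HSV); out={}
    g=lambda P:tuple(proj(p,P)[0])
    if 's' in which:
        brass=(hsv[...,0]>8)&(hsv[...,0]<32)&(hsv[...,1]>100)
        m,c,s=blob(brass,near or (255,203),100); o=hull_outline(m); q=np.array([onplane(p,*x,16) for x in o])
        print('spacer',cv2.minEnclosingCircle(q[:,:2].astype(np.float32)),((q.max(0)+q.min(0))/2).round(1),np.ptp(q,0).round(1))
    if 'w' in which:
        m,c,s=blob((hsv[...,1]<60)&(hsv[...,2]>150),near or (303,290),100); o=hull_outline(m); q=np.array([onplane(p,*x,11) for x in o]); print('washer',cv2.minAreaRect(q[:,:2].astype(np.float32)),s)
    if 'c' in which:
        n=near or (385,214)
        m,c,s=blob((hsv[...,2]<70)&(np.hypot(*np.meshgrid(np.arange(512)-n[0],np.arange(384)-n[1]))<45),n,100); o=hull_outline(m); q=np.array([onplane(p,*x,18) for x in o]); print('cap',cv2.minEnclosingCircle(q[:,:2].astype(np.float32)),((q.max(0)+q.min(0))/2).round(1),np.ptp(q,0).round(1),s)
E
python3 - <<'E'
from parts import *
img,p=load('w2'); parts(img,p)
P=np.array([457.2,-6.8,63.6])
print(proj(p,[P,P+[0,0,11],P+[0,42,11],P-[0,42,-11]]).round(0), p['eye'])
t,pt=cv2.imread('pics/top0.png'),camera_params('top')
h=cv2.cvtColor(t,cv2.COLOR_BGR2HSV)
m,c,s=blob((h[...,0]>15)&(h[...,0]<35)&(h[...,1]>100),(246,223),10);o=hull_outline(m);q=np.array([onplane(pt,*x,16) for x in o]);print('top spacer',cv2.minEnclosingCircle(q[:,:2].astype(np.float32)),s)
m,c,s=blob((h[...,1]<60)&(h[...,2]>170),(232,188),10);o=hull_outline(m);q=np.array([onplane(pt,*x,11) for x in o]);print('top washer',cv2.minAreaRect(q[:,:2].astype(np.float32)),s)
E
```

```text
spacer ((453.3501892089844, -8.088181495666504), 18.08685302734375) [453.3  -8.1  16. ] [35.2 32.5  0. ]
washer ((545.1668090820312, 35.75343704223633), (39.503501892089844, 47.42926788330078), 84.40250396728516) [ 281  270   45   42 1413]
cap ((464.912353515625, 99.1695556640625), 25.849760055541992) [465.4  99.3  18. ] [46.9 50.2  0. ] [ 355  189   60   53 2151]
[[257. 233.]
 [258. 241.]
 [325. 240.]
 [190. 241.]] [377.99354042  -7.18283252 222.75302336]
top spacer ((455.1196594238281, -8.760400772094727), 15.419417381286621) [241 217  12   7  23]
top washer ((544.9173583984375, 36.599456787109375), (41.61555099487305, 38.737396240234375), 1.7674471139907837) [224 181  15  16 177]
```

```bash
python3 - <<'E'
from h import *
plan([453.5,-8.1,30],1.571,2)
E
```

```text
t 3.25 tcp [458.6  -5.3  65.3] jaw 1.564 F [ 0.  -0.1 -0. ] w 85.4 q [ 0.34  0.68 -0.57  2.17  0.78  0.5   0.73]
[17.7  2.5 -1.4] wx -0.004
[17.7  2.5 -1.4] wx -0.004
```

```bash
python3 -m handwheel '1 17 2.5 -1.5 0 0 0; 1 17 2.5 -1.5 0 0 0; 1 0 0 0 0 0 0'; python3 - <<'E'
from h import *
plan([453.5,-8.1,16],1.571,1); print(st()[1].as_matrix()[:,0])
E
```

```text
clock: 3.55
eef_pos: [457.9, -5.8, 35.2]
tool_rot: [-1.169, 1.551, 0.394]
force: [-0.6, -0.1, 0.5]
width: 85.9
t 3.55 tcp [457.9  -5.8  35.2] jaw 1.563 F [-0.6 -0.1  0.5] w 85.9 q [ 0.28  0.72 -0.48  2.19  0.87  0.4   0.65]
[19.2  4.3 -2.3] wx -0.008
[ 0.01792036  0.00745587 -0.99981162]
```

```bash
python3 - <<'E'
from h import *
go([453.5,-8.1,16],1.571)
E
python3 -m handwheel '1 9 3.5 -2 0 0.018 -0.007; 1 9 2 -1 0 0 0; 1 0 0 0 0 0 0'; python3 - <<'E'
from h import *
go([453.5,-8.1,16],1.571)
E
```

```text
t 3.55 tcp [457.9  -5.8  35.2] F [-0.6 -0.1  0.5] T [ 0. -0. -0.] w 85.9
shift tool [19.1  4.7 -2.5]
jaw angle 1.563 toolx [ 0.0179  0.0075 -0.9998]
rotvec [-0.0077  0.0075  0.0179] q7 0.65
clock: 3.85
eef_pos: [457.5, -6.5, 22.2]
tool_rot: [-1.824, 1.534, -0.261]
force: [0.2, -0.5, 0.7]
width: 85.4
t 3.85 tcp [457.5  -6.5  22.2] F [ 0.2 -0.5  0.7] T [0.01 0.05 0.04] w 85.4
shift tool [ 6.1  4.2 -1.6]
jaw angle 1.563 toolx [ 0.0354 -0.0095 -0.9993]
rotvec [-0.0076 -0.0093  0.0355] q7 0.56
```

```bash
python3 -m handwheel '1 3 4 -2 0 -0.009 0.035; 1 2 2 0 0 0 0; 1 0 0 0 0 0 0'; python3 - <<'E'
from h import *
go([453.5,-8.1,16],1.571)
E
```

```text
clock: 4.15
eef_pos: [455.0, -6.5, 21.5]
tool_rot: [-1.361, 1.563, 0.204]
force: [0.0, -0.6, -0.3]
width: 85.5
t 4.15 tcp [455.   -6.5  21.5] F [ 0.  -0.6 -0.3] T [-0.    0.06  0.04] w 85.5
shift tool [ 5.5  1.5 -1.6]
jaw angle 1.564 toolx [ 0.0078  0.0016 -1.    ]
rotvec [-0.0068  0.0016  0.0078] q7 0.62
```

```bash
python3 -m handwheel '1 6 2.5 -2.5 0 0.002 0.008; 1 0 0 0 0 0 0'; python3 - <<'E'
from h import *
go([453.5,-8.1,16],1.571); print(np.round(st()[2]['qpos'],3))
E
```

```text
clock: 4.35
eef_pos: [453.2, -9.0, 16.4]
tool_rot: [-1.86, 1.568, -0.296]
force: [-0.6, -0.1, -0.6]
width: 85.4
t 4.35 tcp [453.2  -9.   16.4] F [-0.6 -0.1 -0.6] T [-0.01 -0.    0.05] w 85.4
shift tool [ 0.4 -0.3  0.9]
jaw angle 1.564 toolx [ 2.3e-03 -7.0e-04 -1.0e+00]
rotvec [-0.0068 -0.0007  0.0023] q7 0.61
[ 0.251  0.756 -0.434  2.195  0.912  0.375  0.614]
```

Positioned, so I'll close on the spacer and look.

```bash
python3 -m handwheel '-1 0 0 0.5 0 0 0; -1 0 0 0 0 0 0; -1 0 0 0 0 0 0; -1 0 0 0 0 0 0; -1 0 0 0 0 0 0'; python3 - <<'E'
from h import *
img,p=shot('w3'); go([453.5,-8.1,16],1.571)
E
```

```text
clock: 4.85
eef_pos: [453.0, -8.0, 16.5]
tool_rot: [-1.994, 1.568, -0.429]
force: [-0.3, -0.1, -0.0]
width: 12.0
t 4.9 tcp [453.   -8.   16.5] F [-0.4  0.3  0.8] T [ 0.01 -0.01  0.02] w 4.5
shift tool [ 0.5 -0.5 -0.1]
jaw angle 1.565 toolx [ 0.0022 -0.001  -1.    ]
rotvec [-0.0057 -0.001   0.0022] q7 0.61
```

View pics/w3.png

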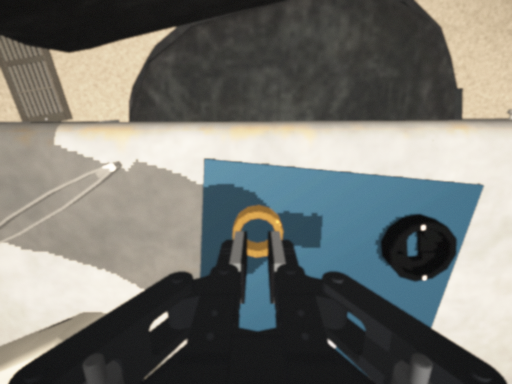

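```bash
python3 - <<'E'
from parts import *
img,p=load('w3'); P=np.array([453,-8.,16.5])
for n,X in(('tcp',P),('tip8',P-[0,0,8]),('grasp',P+[0,0,11]),('ringtop',[453.5,-8.1,16])): print(n,proj(p,X).round(0))
cv2.imwrite('pics/w3c.png',cv2.resize(img[180:320,180:340],None,fx=5,fy=4.2,interpolation=cv2.INTER_CUBIC))
img,p=shot('w4'); go([453.5,-8.1,16],1.571)
cv2.imwrite('pics/w4c.png',cv2.resize(img[180:320,180:340],None,fx=4,fy=4,interpolation=cv2.INTER_CUBIC))
parts(img,p,'c',(420,247))
E
```

```text
tcp [[258. 233.]]
tip8 [[257. 228.]]
grasp [[258. 241.]]
ringtop [[257. 233.]]
t 4.95 tcp [453.   -8.1  16.5] F [-0.4 -0.8 -0.7] T [ 0.01 -0.03  0.03] w 0.1
shift tool [ 0.5 -0.5 -0. ]
jaw angle 1.565 toolx [ 0.0022 -0.001  -1.    ]
rotvec [-0.0058 -0.001   0.0022] q7 0.61
cap ((464.2418212890625, 98.53221130371094), 27.005939483642578) [464.3  98.6  18. ] [49.5 51.6  0. ] [ 380  214   76   67 3507]
```

View pics/w4c.png

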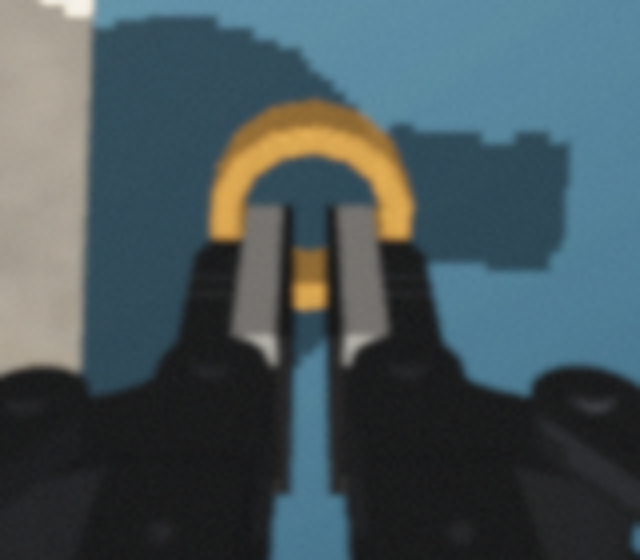

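```bash
python3 - <<'E'
from h import *
img,p=load('w4')
for x in(442,453):
  for z in(0,5,8.5,12,16,20): print(x,z,proj(p,[[x,-8,z]]).round(1))
e,d=ray(p,247,231)
for x in (442,453,464): print(x,(e+d*(x-e[0])/d[0]).round(1))
E
```

```text
442 0 [[257.4 208.1]]
442 5 [[257.4 210.8]]
442 8.5 [[257.4 212.7]]
442 12 [[257.4 214.6]]
442 16 [[257.4 217. ]]
442 20 [[257.4 219.5]]
453 0 [[257.5 222.4]]
453 5 [[257.5 225.4]]
453 8.5 [[257.5 227.5]]
453 12 [[257.5 229.7]]
453 16 [[257.5 232.4]]
453 20 [[257.5 235.1]]
442 [442.  -14.   36.6]
453 [453.  -15.   13.9]
464 [464.  -16.   -8.8]
```

```bash
python3 -m handwheel '0 0 0 0 0 0 0; 0 0 0 0 0 0 0; 0 0 0 0 0 0 0; 0 0 0 0 0 0 0;  0 0 0 0 0 0 0'; python3 - <<'E'
from h import *
img,p=shot('w5'); go([453.5,-8.1,11],1.571)
cv2.imwrite('pics/w5c.png',cv2.resize(img[170:320,170:350],None,fx=4,fy=4,interpolation=cv2.INTER_CUBIC))
E
```

```text
clock: 5.45
eef_pos: [453.0, -8.1, 16.4]
tool_rot: [-1.997, 1.568, -0.432]
force: [-1.0, 0.3, -0.6]
width: 42.6
t 5.5 tcp [453.   -8.1  16.5] F [ 0.2 -0.1  0.1] T [ 0.04  0.01 -0.01] w 42.9
shift tool [ 5.5 -0.5  0. ]
jaw angle 1.565 toolx [ 0.0022 -0.001  -1.    ]
rotvec [-0.0059 -0.001   0.0022] q7 0.61
```

View pics/w5c.png

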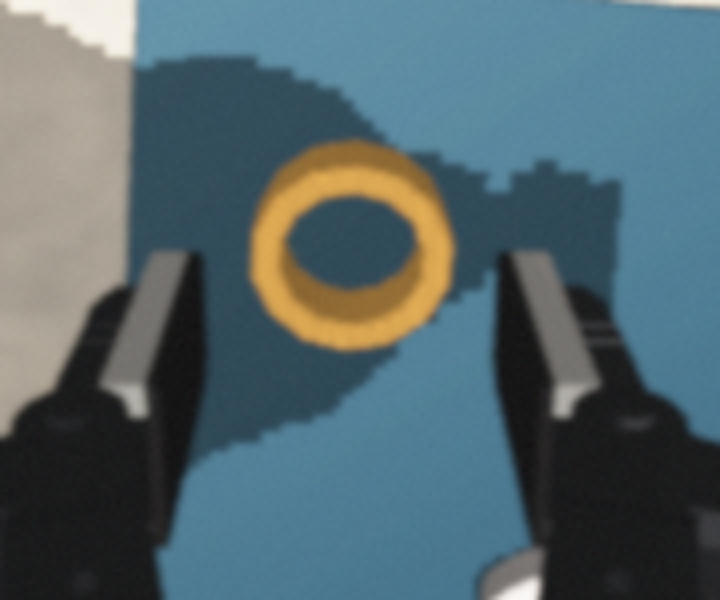

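```bash
python3 - <<'E'
from h import *
img,p=load('w5')
for n,u,v,y in(('Lnear',218.7,233,-29.6),('Lfar',221.7,260,-29.6),('Lup',207,266,-29.6),('Rnear',170+500/4,233,13.3),('Rfar',170+494/4,170+355/4,13.3)):
    e,d=ray(p,u,v); print(n,(e+d*(y-e[1])/d[1]).round(1))
E
```

```text
Lnear [440.6 -29.6  41.9]
Lfar [461.2 -29.6  36.2]
Lup [438.5 -29.6  77.4]
Rnear [442.5  13.3  38.3]
Rfar [460.2  13.3  36.8]
```

```bash
python3 - <<'E'
from h import *
img,p=shot('s5','scene')
cv2.imwrite('pics/s5c.png',cv2.resize(img[130:270,150:310],None,fx=5,fy=4.2,interpolation=cv2.INTER_CUBIC) if 0 else cv2.resize(img[130:270,150:310],None,fx=4.2,fy=4.2,interpolation=cv2.INTER_CUBIC))
P=st()[0]; print(P,proj(p,[P,P-[0,0,8],[453.5,-8,16],[453.5,-8,36]]).round(1))
E
```

```text
[453.03757736  -8.08041962  16.45344502] [[228.  229. ]
 [228.2 231. ]
 [228.2 229. ]
 [227.8 223.7]]
```

View pics/s5c.png

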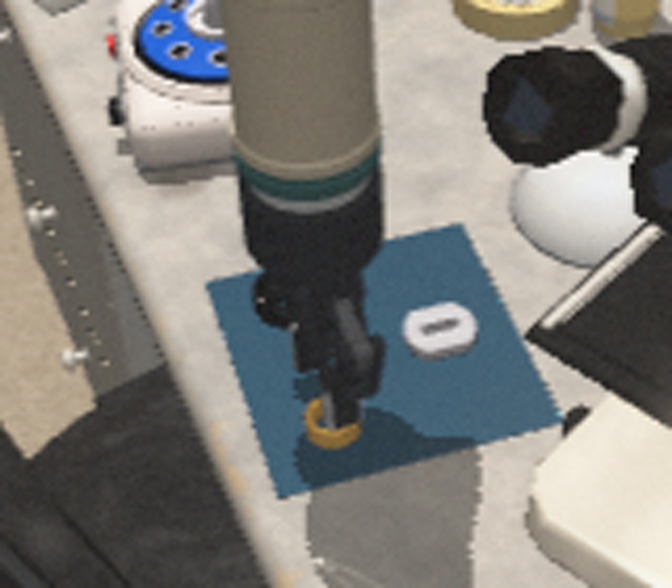

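```bash
python3 - <<'E'
from h import *
img,p=load('s5')
for z in (8,16,25,38): print(z,((proj(p,[[442,-29.5,z],[464,-29.5,z],[442,13,z],[464,13,z]])-[150,130])*4.2).round(0).tolist())
E
```

```text
8 [[325.0, 456.0], [359.0, 444.0], [299.0, 407.0], [332.0, 395.0]]
16 [[324.0, 447.0], [358.0, 435.0], [298.0, 398.0], [332.0, 387.0]]
25 [[323.0, 437.0], [358.0, 425.0], [297.0, 388.0], [331.0, 377.0]]
38 [[322.0, 423.0], [357.0, 411.0], [296.0, 373.0], [330.0, 362.0]]
```

The views disagree with the nominal tool. Two cameras put the fingertips at z of about 35–38 while the TCP reads 16.5, and the ring wasn't touched when the jaws closed. So the tips sit about 20 mm behind the reported TCP. I'll lower in stages and measure again.

```bash
python3 -m handwheel '0 16 0 0 0 0 0; 0 0 0 0 0 0 0'; python3 - <<'E'
from h import *
img,p=shot('w6'); go([453.5,-8.1,-11],1.571)
cv2.imwrite('pics/w6c.png',cv2.resize(img[170:320,170:350],None,fx=4,fy=4,interpolation=cv2.INTER_CUBIC))
E
```

```text
clock: 5.75
eef_pos: [453.5, -8.2, 0.4]
tool_rot: [-1.802, 1.567, -0.237]
force: [1.0, -0.6, 0.3]
width: 43.1
t 5.8 tcp [454.   -8.1   1.1] F [ 0.1  0.9 -0.1] T [-0.01 -0.05  0.01] w 42.3
shift tool [12.1  0.5 -0. ]
jaw angle 1.565 toolx [ 4.2e-03 -7.0e-04 -1.0e+00]
rotvec [-0.0062 -0.0007  0.0042] q7 0.57
```

View pics/w6c.png

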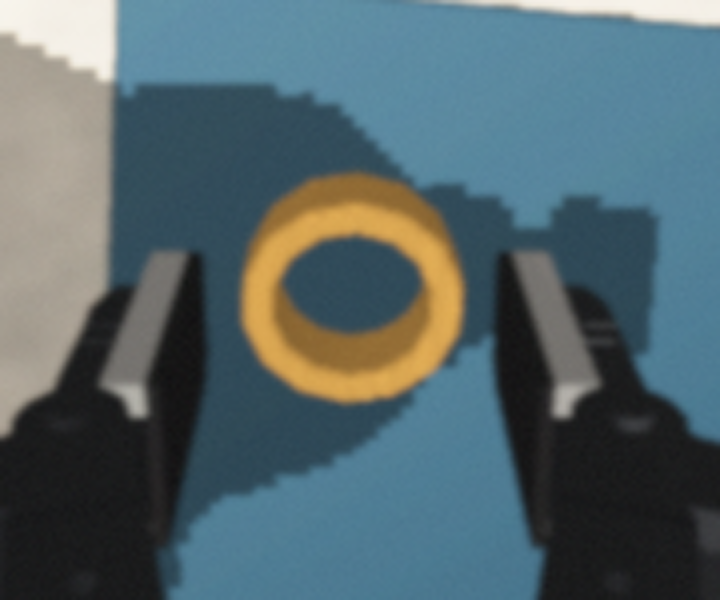

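```bash
python3 -m handwheel '0 11 0.5 0 0 0 0.004; 0 1 0 0 0 0 0; 0 0 0 0 0 0 0'; python3 - <<'E'
from h import *
img,p=shot('w7'); go([453.5,-8.1,-11],1.571)
cv2.imwrite('pics/w7c.png',cv2.resize(img[170:320,170:350],None,fx=4,fy=4,interpolation=cv2.INTER_CUBIC))
E
```

```text
clock: 6.1
eef_pos: [454.0, -8.0, -11.0]
tool_rot: [-2.058, 1.57, -0.493]
force: [0.5, -0.4, 0.4]
width: 42.7
t 6.15 tcp [454.  -8. -11.] F [-0.6  0.1 -0.2] T [ 0.02 -0.04  0.05] w 42.5
shift tool [ 0.   0.5 -0.2]
jaw angle 1.565 toolx [ 1.e-03 -5.e-04 -1.e+00]
rotvec [-0.0062 -0.0005  0.001 ] q7 0.54
```

View pics/w7c.png

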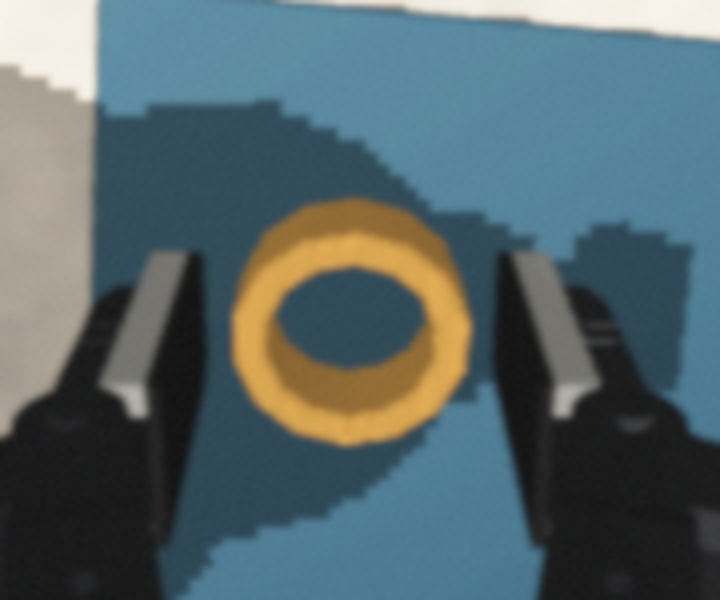

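```bash
python3 -m handwheel '-1 0 0 0 0 0 0; -1 0 0 0 0 0 0; -1 0 0 0 0 0 0'; python3 - <<'E'
from h import *
img,p=shot('w8'); go([453.5,-8.1,-11],1.571)
cv2.imwrite('pics/w8c.png',cv2.resize(img[170:320,170:350],None,fx=4,fy=4,interpolation=cv2.INTER_CUBIC))
E
```

```text
clock: 6.45
eef_pos: [454.2, -8.0, -10.1]
tool_rot: [-1.906, 1.569, -0.341]
force: [0.1, -0.7, -0.3]
width: 30.6
t 6.5 tcp [454.2  -8.  -10.1] F [-0.2  0.4 -0.1] T [0.01 0.01 0.01] w 30.9
shift tool [ 0.9  0.7 -0.1]
jaw angle 1.565 toolx [ 2.e-03 -7.e-04 -1.e+00]
rotvec [-0.0062 -0.0007  0.002 ] q7 0.54
```

View pics/w8c.png

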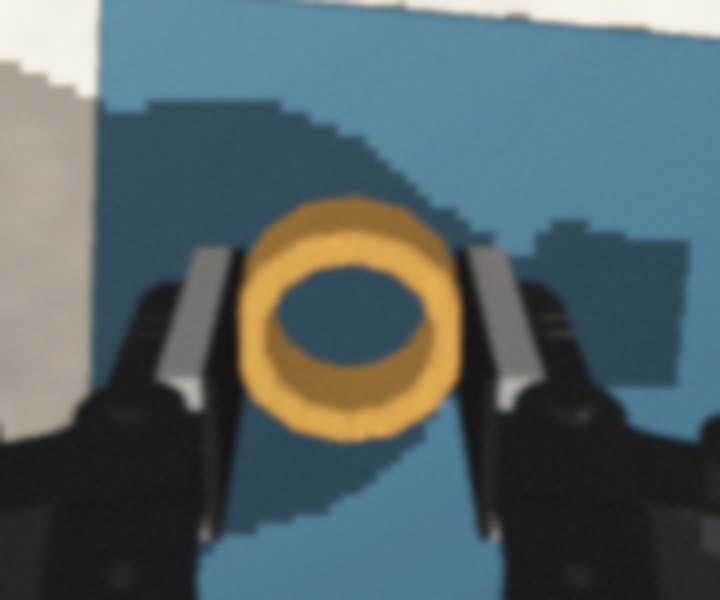

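```bash
python3 - <<'E'
from h import *
img,p=load('w8'); print(p['eye'])
for n,u,v,y in(('Lnear',230,232,-25),('Rnear',285.5,232,9),('Lnear1',229.5,232,-25)):
    e,d=ray(p,u,v); print(n,(e+d*(y-e[1])/d[1]).round(1))
for x in (443,):
    e,d=ray(p,230,232); print((e+d*(x-e[0])/d[0]).round(1))
E
```

```text
[375.59558167  -7.79733836 149.39804935]
Lnear [ 4.489e+02 -2.500e+01 -4.000e-01]
Rnear [447.4   9.    3. ]
Lnear1 [447.6 -25.    2.2]
[443.  -23.6  11.6]
```

```bash
python3 -m handwheel '-1 -10 0 0 0 0 0; -1 -30 0 0 0 0 0; -1 -35 0 0 0 0 0; -1 -35 0 0 0 0 0; -1 -30 0 0 0 0 0; -1 0 0 0 0 0 0'; python3 - <<'E'
from h import *
img,p=shot('w9'); go([453.5,-8.1,130],1.571);shot('s9','scene')
cv2.imwrite('pics/s9c.png',cv2.resize(load('s9')[0][100:250,160:310],None,fx=4,fy=4,interpolation=cv2.INTER_CUBIC))
E
```

```text
clock: 7.1
eef_pos: [452.6, -7.5, 133.9]
tool_rot: [1.76, 1.568, -2.957]
force: [1.1, -0.3, -1.9]
width: 30.7
t 7.15 tcp [451.6  -8.  132.4] F [-0.5 -0.9 -0.9] T [ 0.02 -0.01  0.04] w 30.8
shift tool [ 2.4 -1.9 -0.1]
jaw angle 1.566 toolx [-0.0053 -0.001  -1.    ]
rotvec [-0.0048 -0.001  -0.0053] q7 0.87
```

View pics/w9.png

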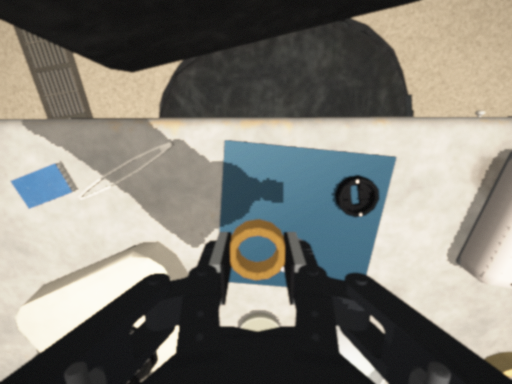

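View pics/s9c.png

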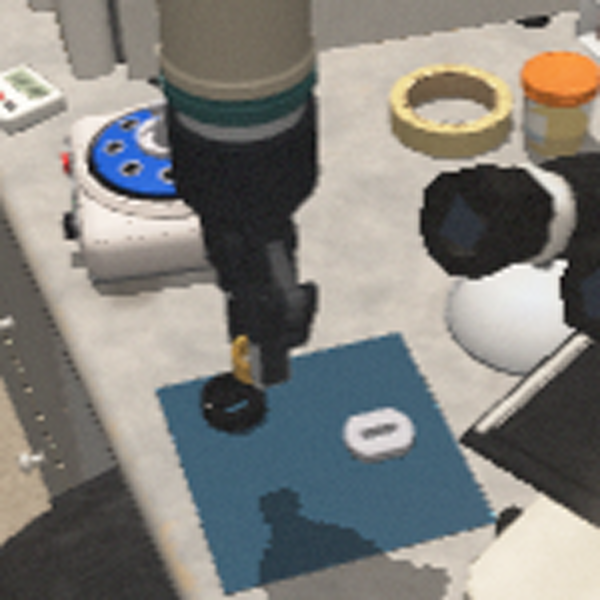

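```bash
python3 - <<'E'
from h import *
img,p=load('s9'); x0,y0=451.6,-8
cr=lambda X:((proj(p,X)-[160,100])*4).round(0).tolist()
for z in (140,144.5,149,155): print(z,'pad near corners',cr([[x0-11,y0-17,z],[x0+11,y0-17,z],[x0+11,y0-27,z]]))
print('ring bottom near-left',cr([[x0-17,y0,144.5],[x0-12,y0-12,144.5],[x0-12,y0-12,158.5]]))
cv2.imwrite('pics/s9d.png',cv2.resize(img[170:210,205:245],None,fx=14,fy=14,interpolation=cv2.INTER_CUBIC))
E
```

```text
140 pad near corners [[252.0, 400.0], [288.0, 388.0], [295.0, 399.0]]
144.5 pad near corners [[251.0, 394.0], [288.0, 382.0], [294.0, 394.0]]
149 pad near corners [[251.0, 388.0], [287.0, 377.0], [294.0, 388.0]]
155 pad near corners [[250.0, 381.0], [287.0, 369.0], [294.0, 380.0]]
ring bottom near-left [[231.0, 378.0], [246.0, 389.0], [245.0, 371.0]]
```

View pics/s9d.png

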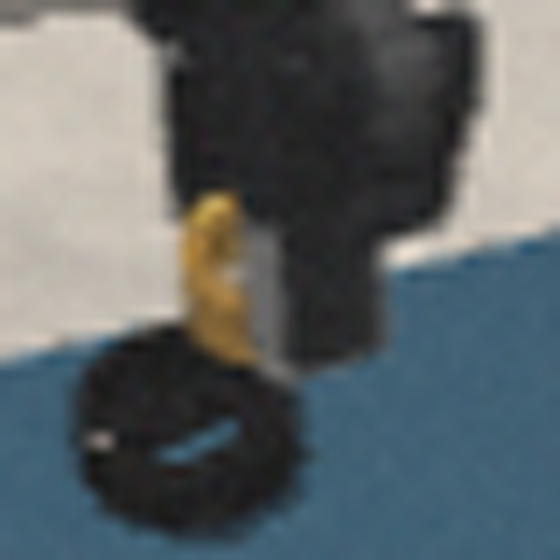

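```bash
python3 - <<'E'
from h import *
pt=camera_params('top'); t=cv2.imread('pics/top0.png'); h=cv2.cvtColor(t,cv2.COLOR_BGR2HSV)
m=((h[...,0]>105)&(h[...,0]<125)&(h[...,1]>150)).astype(np.uint8); m[:,200:]=0
cs,_=cv2.findContours(m,cv2.RETR_EXTERNAL,cv2.CHAIN_APPROX_NONE); c=max(cs,key=cv2.contourArea); e=cv2.fitEllipse(c); print(e, onplane(pt,*e[0],66))
plan([490,225,160],1.571,6)
E
```

```text
((121.08493041992188, 200.29443359375), (40.92924499511719, 41.95198440551758), 75.88208770751953) [501.2358331  324.93876707  66.        ]
t 7.2 tcp [450.6  -8.3 131.2] jaw 1.566 F [-0.4  0.6 -1.4] w 30.7 q [ 0.46  0.58 -0.73  2.12  0.63  0.67  0.87]
[-4.8 -6.4 38.9] wx -0.001
[-4.8 -6.4 38.9] wx -0.001
[-4.8 -6.4 38.9] wx -0.001
[-4.8 -6.5 38.9] wx -0.001
[-4.8 -6.5 38.9] wx -0.001
[-4.8 -6.5 38.9] wx -0.001
```

```bash
python3 -m handwheel '-1 -5 -6 39 0 0 0; -1 -5 -6 39 0 0 0; -1 -5 -6 39 0 0 0; -1 -5 -6 39 0 0 0; -1 -5 -6 39 0 0 0; -1 -5 -6 38 0 0 0; -1 0 0 0 0 0 0; -1 0 0 0 0 0 0'; python3 - <<'E'
from h import *
go([500,320,160],1.571)
img,p=shot('w10'); print(np.round(st()[2]['qpos'],2))
E
```

```text
clock: 8.0
eef_pos: [482.8, 227.0, 146.2]
tool_rot: [1.955, 1.539, -2.768]
force: [-0.4, -0.6, -1.1]
width: 30.4
t 8.0 tcp [482.8 227.  146.2] F [-0.4 -0.6 -1.1] T [-0.01 -0.04  0.02] w 30.4
shift tool [-15.4 -15.8  93. ]
jaw angle 1.561 toolx [-0.03   -0.0118 -0.9995]
rotvec [-0.0103 -0.0119 -0.03  ] q7 0.53
[-0.03  0.66 -0.72  1.87  0.56  0.85  0.53]
```

View pics/w10.png

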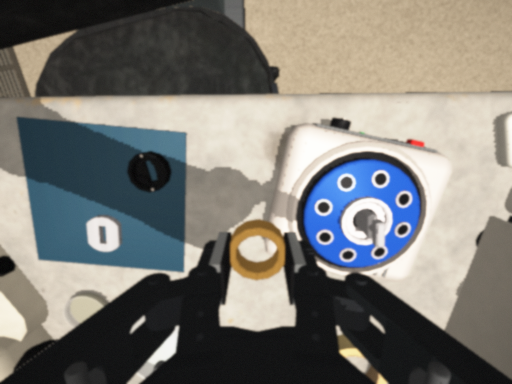

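```bash
python3 - <<'E'
from meas import *
img,p=load('w10')
cv2.imwrite('pics/w10c.png',cv2.resize(img[150:275,295:430],None,fx=5.5,fy=4.8,interpolation=cv2.INTER_CUBIC) if 0 else cv2.resize(img[150:275,295:430],None,fx=4.8,fy=4.8,interpolation=cv2.INTER_CUBIC))
h=cv2.cvtColor(img,cv2.COLOR_BGR2HSV)
b=((h[...,0]>105)&(h[...,0]<125)&(h[...,1]>150)).astype(np.uint8); b[:,:295]=0
cs,hi=cv2.findContours(b,cv2.RETR_CCOMP,cv2.CHAIN_APPROX_NONE)
o=max(cs,key=cv2.contourArea); e=cv2.fitEllipse(o); print('rotor',e)
for z in(60,65,70): 
    q=np.array([onplane(p,*x[0],z) for x in o]); print(z,cv2.minEnclosingCircle(q[:,:2].astype(np.float32)))
holes=[c for c in cs if 20<cv2.contourArea(c)<5000 and c is not o]
for c in holes:
    (x,y),r=cv2.minEnclosingCircle(c.astype(np.float32)); print('hole',round(x,1),round(y,1),round(r,1),cv2.contourArea(c),onplane(p,x,y,66).round(1))
big=max(holes,key=cv2.contourArea); 
for z in(70,77):
    q=np.array([onplane(p,*x[0],z) for x in big]); print('hub',z,cv2.minEnclosingCircle(q[:,:2].astype(np.float32)))
E
```

```text
rotor ((360.8759460449219, 212.48635864257812), (104.45915222167969, 119.38247680664062), 63.30084228515625)
60 ((504.2304992675781, 327.7791748046875), 57.54362487792969)
65 ((502.3177490234375, 325.7940979003906), 56.38405227661133)
70 ((500.4049987792969, 323.8090515136719), 55.22449493408203)
hole 347.5 255.0 10.0 249.0 [543.9 316.4  66. ]
hole 324.8 236.5 10.4 273.0 [523.5 292.3  66. ]
hole 402.0 229.0 10.3 259.5 [515.8 367.   66. ]
hole 323.4 207.0 10.8 316.0 [492.7 289.1  66. ]
hole 368.2 228.4 34.0 2465.5 [515.  334.1  66. ]
hole 403.3 198.7 10.4 294.0 [484.8 363.9  66. ]
hole 346.0 182.0 11.2 359.0 [468.2 308.6  66. ]
hole 380.1 178.4 10.8 333.0 [465.1 339.8  66. ]
hub 70 ((514.5526733398438, 332.47442626953125), 36.42738342285156)
hub 77 ((511.4588317871094, 329.4405822753906), 35.35647201538086)
```

View pics/w10c.png

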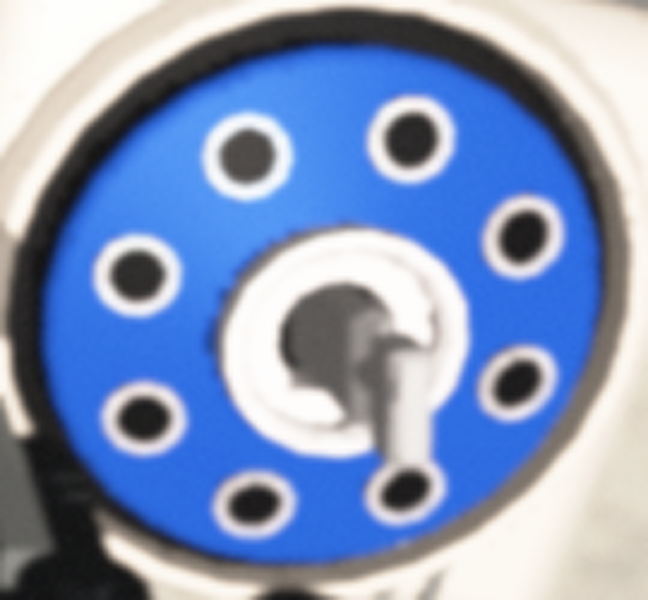

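```bash
python3 - <<'E'
from meas import *
img,p=load('w10')
H=[(347.5,255),(324.8,236.5),(402,229),(323.4,207),(403.3,198.7),(346,182),(380.1,178.4)]
for z in (66,68,70):
    q=np.array([onplane(p,*x,z)[:2] for x in H]); A=np.c_[2*q,np.ones(len(q))]; s=np.linalg.lstsq(A,(q**2).sum(1),rcond=None)[0]
    r=np.sqrt(s[2]+s[0]**2+s[1]**2); print(z,s[:2].round(1),r.round(1),(np.hypot(*(q-s[:2]).T)-r).round(1))
a=onplane(p,379,221.9,107);b=onplane(p,380.8,246.9,107);print('head ends',a.round(1),b.round(1),(a+b)/2,np.linalg.norm(a-b),np.arctan2(*(b-a)[[1,0]]))
# hub ring: white bright low sat excluding spindle: fit ellipse to left/upper boundary
h=cv2.cvtColor(img,cv2.COLOR_BGR2HSV)
# hub boundary points by radial scan from hub centre px
c=np.array([366.,222.]); pts=[]
for th in np.deg2rad(np.r_[80:300:5]):
    for r in np.arange(32,12,-0.25):
        u,v=c+r*np.array([np.cos(th),np.sin(th)])
        if h[int(round(v)),int(round(u)),1]<90: pts.append((u,v)); break
q=np.array([onplane(p,*x,77)[:2] for x in pts]); A=np.c_[2*q,np.ones(len(q))]; s=np.linalg.lstsq(A,(q**2).sum(1),rcond=None)[0]; print('hub',s[:2],np.sqrt(s[2]+s[0]**2+s[1]**2))
E
```

```text
66 [504.3 328.1] 40.8 [ 0.5 -0.3 -0.3 -0.2 -0.   0.2  0.2]
68 [503.5 327.2] 40.5 [ 0.5 -0.3 -0.3 -0.2 -0.   0.2  0.2]
70 [502.8 326.4] 40.2 [ 0.4 -0.3 -0.3 -0.2 -0.   0.1  0.2]
head ends [491.5 324.4 107. ] [513.7 328.5 107. ] [502.61111375 326.42155659 107.        ] 22.614964872615534 0.18078709837006152
hub [504.87872071 327.59576159] 25.716769667189986
```

```bash
python3 -m handwheel '-1 -2 -5 30 0 -0.006 -0.015; -1 0 -5 30 0 -0.006 -0.015; -1 0 -5 25 0 0 0; -1 0 -4 14 0 0 0; -1 0 0 0 0 0 0; -1 0 0 0 0 0 0'; python3 - <<'E'
from h import *
go([503.3,326.4,130],1.571)
E
```

```text
clock: 8.65
eef_pos: [503.0, 315.8, 140.8]
tool_rot: [2.663, 1.556, -2.07]
force: [-0.6, -0.2, -0.7]
width: 30.2
t 8.65 tcp [503.  315.8 140.8] F [-0.6 -0.2 -0.7] T [-0.01  0.    0.06] w 30.2
shift tool [10.7 -0.2 10.7]
jaw angle 1.55 toolx [-0.0071 -0.0131 -0.9999]
rotvec [-0.0212 -0.0132 -0.007 ] q7 0.42
```

```bash
python3 -m handwheel '-1 6 0 8 0 -0.013 -0.007; -1 4 0 4 0 0 0; -1 0 0 0 0 0 0'; python3 - <<'E'
from h import *
go([503.3,326.4,130],1.571); shot('w11'); shot('s11','scene')
cv2.imwrite('pics/s11c.png',cv2.resize(load('s11')[0][70:190,150:270],None,fx=5,fy=5,interpolation=cv2.INTER_CUBIC))
E
```

```text
clock: 8.95
eef_pos: [503.5, 323.8, 129.2]
tool_rot: [3.065, 1.568, -1.673]
force: [-0.3, 0.3, -0.7]
width: 30.7
t 8.95 tcp [503.5 323.8 129.2] F [-0.3  0.3 -0.7] T [ 0.01 -0.04 -0.01] w 30.7
shift tool [-0.8  0.3  2.6]
jaw angle 1.546 toolx [-3.e-04 -3.e-03 -1.e+00]
rotvec [-0.0254 -0.003  -0.0003] q7 0.4
```

View pics/w11.png

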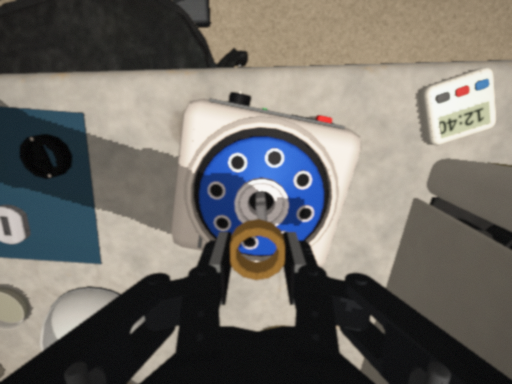

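View pics/s11c.png

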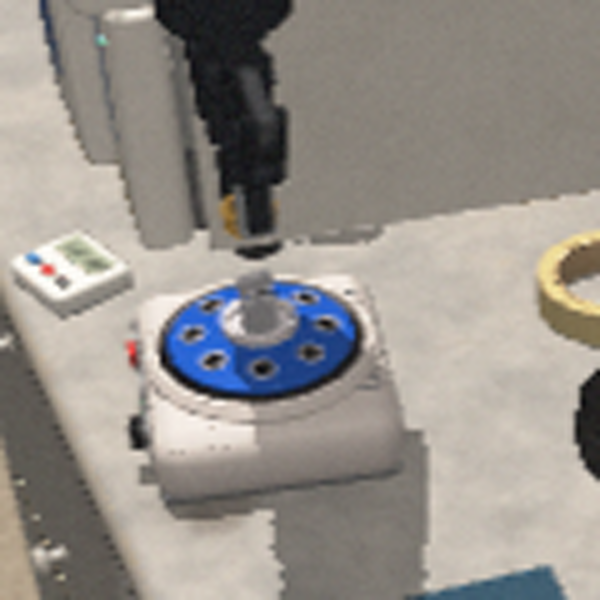

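```bash
cat > axis.py <<'E'
from meas import *
def axis(name,cen,zs=(69,)):
    img,p=load(name); h=cv2.cvtColor(img,cv2.COLOR_BGR2HSV)
    b=((h[...,0]>105)&(h[...,0]<125)&(h[...,1]>130)).astype(np.uint8)
    cs,_=cv2.findContours(b,cv2.RETR_CCOMP,cv2.CHAIN_APPROX_NONE)
    H=[];A=[]
    for c in cs:
        (x,y),r=cv2.minEnclosingCircle(c.astype(np.float32))
        a=cv2.contourArea(c)
        if r>5 and a>0.7*np.pi*r*r and r<20 and np.hypot(x-cen[0],y-cen[1])<90:
            M=cv2.moments(c); H.append((M['m10']/M['m00'],M['m01']/M['m00']))
    for z in zs:
        q=np.array([onplane(p,*x,z)[:2] for x in H]); A=np.c_[2*q,np.ones(len(q))]; s=np.linalg.lstsq(A,(q**2).sum(1),rcond=None)[0]
        r=np.sqrt(s[2]+s[0]**2+s[1]**2); print(z,len(H),s[:2].round(1),r.round(1),(np.hypot(*(q-s[:2]).T)-r).round(1))
    return img,p
E
python3 - <<'E'
from axis import *
img,p=axis('w11',(262,190),(66,69,72)); print(p['eye'])
print(proj(p,[[502.6,326.4,107],[502.6,326.4,77],[492,324,107]]).round(1))
cv2.imwrite('pics/w11c.png',cv2.resize(img[165:285,200:330],None,fx=6,fy=5,interpolation=cv2.INTER_CUBIC) if 0 else cv2.resize(img[165:285,200:330],None,fx=5,fy=5,interpolation=cv2.INTER_CUBIC))
E
```

```text
66 5 [504.3 326.9] 40.9 [-0.  0.  0. -0. -0.]
69 5 [503.2 326.9] 40.4 [-0.  0.  0. -0. -0.]
72 5 [502.1 326.9] 39.8 [-0.  0.  0. -0. -0.]
[425.29489375 325.86076601 288.81684257]
[[261.  218.2]
 [260.6 204.2]
 [257.4 204.7]]
```

View pics/w11c.png

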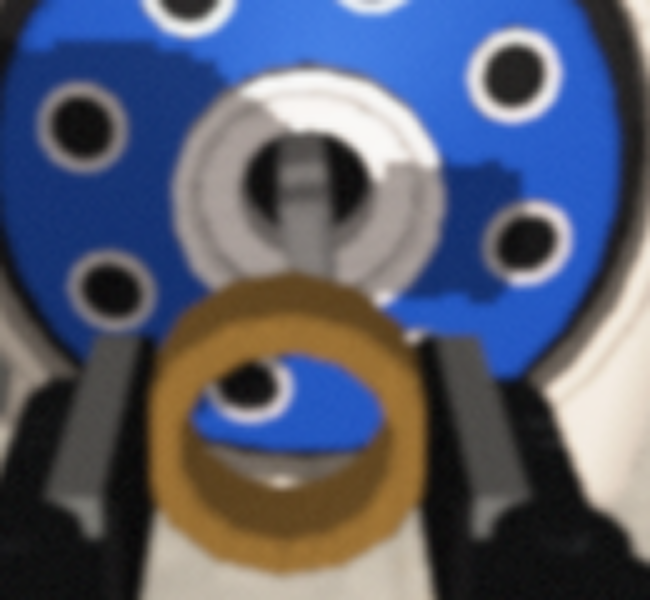

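```bash
python3 - <<'E'
from h import *
img,p=load('w11')
e,d=ray(p,257.8,252.5); print((e+d*162.9).round(1)); print('tcp',[503.5,323.8,129.2])
for z in (150,155,158.5): print(onplane(p,257.8,252.5,z).round(1))
# size check: inner and outer y-extent at height
for z in (150,155,158.5): print(z,(onplane(p,285.6,250,z)-onplane(p,230,250,z))[1].round(1))
E
```

```text
[509.3 323.9 144.6]
tcp [503.5, 323.8, 129.2]
[506.1 324.  150. ]
[503.2 324.  155. ]
[501.2 324.1 158.5]
150 32.6
155 31.4
158.5 30.6
```

```bash
python3 - <<'E'
from h import *
for n in('w2','w9'):
    img,p=load(n); print(n,p['eye'].round(1))
    hsv=cv2.cvtColor(img,cv2.COLOR_BGR2HSV)
    m=((hsv[...,0]>95)&(hsv[...,0]<110)&(hsv[...,1]>90)).astype(np.uint8)
    m=cv2.morphologyEx(m,cv2.MORPH_OPEN,np.ones((3,3)))
    cs,_=cv2.findContours(m,cv2.RETR_EXTERNAL,cv2.CHAIN_APPROX_SIMPLE); c=max(cs,key=cv2.contourArea)
    a=cv2.approxPolyDP(c,4,True)[:,0]; print([(tuple(x),tuple(onplane(p,*x,2)[:2].round(0))) for x in a])
t=camera_params('top')
for uv in((199,169),(266,176),(260,240),(192,234)): print(onplane(t,*uv,2).round(0))
E
```

```text
w2 [378.   -7.2 222.8]
[((np.int32(214), np.int32(145)), (np.float64(408.0), np.float64(-42.0))), ((np.int32(208), np.int32(317)), (np.float64(583.0), np.float64(-58.0))), ((np.int32(339), np.int32(326)), (np.float64(596.0), np.float64(78.0))), ((np.int32(350), np.int32(311)), (np.float64(577.0), np.float64(87.0))), ((np.int32(334), np.int32(273)), (np.float64(532.0), np.float64(67.0))), ((np.int32(336), np.int32(246)), (np.float64(502.0), np.float64(67.0))), ((np.int32(342), np.int32(241)), (np.float64(497.0), np.float64(72.0))), ((np.int32(351), np.int32(241)), (np.float64(497.0), np.float64(80.0))), ((np.int32(389), np.int32(283)), (np.float64(544.0), np.float64(122.0))), ((np.int32(398), np.int32(285)), (np.float64(546.0), np.float64(131.0))), ((np.int32(434), np.int32(165)), (np.float64(426.0), np.float64(143.0)))]
w9 [374.8  -7.5 293.7]
[((np.int32(227), np.int32(142)), (np.float64(409.0), np.float64(-40.0))), ((np.int32(221), np.int32(230)), (np.float64(513.0), np.float64(-51.0))), ((np.int32(231), np.int32(232)), (np.float64(516.0), np.float64(-39.0))), ((np.int32(249), np.int32(218)), (np.float64(498.0), np.float64(-18.0))), ((np.int32(268), np.int32(219)), (np.float64(499.0), np.float64(5.0))), ((np.int32(283), np.int32(232)), (np.float64(516.0), np.float64(23.0))), ((np.int32(296), np.int32(231)), (np.float64(515.0), np.float64(39.0))), ((np.int32(327), np.int32(276)), (np.float64(578.0), np.float64(81.0))), ((np.int32(344), np.int32(280)), (np.float64(584.0), np.float64(103.0))), ((np.int32(349), np.int32(273)), (np.float64(573.0), np.float64(108.0))), ((np.int32(365), np.int32(273)), (np.float64(574.0), np.float64(129.0))), ((np.int32(393), np.int32(158)), (np.float64(427.0), np.float64(142.0)))]
[597. 128.   2.]
[583. -60.   2.]
[405. -48.   2.]
[416. 141.   2.]
```

```bash
python3 - <<'E'
from meas import *
for n in('w11','w9','w8','w7'):
    img,p=load(n); hsv=cv2.cvtColor(img,cv2.COLOR_BGR2HSV)
    m=(hsv[...,0]>8)&(hsv[...,0]<32)&(hsv[...,1]>100)
    m,c,s=blob(m,(258,250),200); print(n,s,c)
    rows=[(v,np.where(m[v])[0].min(),np.where(m[v])[0].max()) for v in range(s[1],s[1]+s[3],4)]
    print(rows)
E
```

```text
w11 [ 228  220   59   60 2011] [256.72998508 250.25410244]
[(220, np.int64(255), np.int64(261)), (224, np.int64(243), np.int64(272)), (228, np.int64(237), np.int64(275)), (232, np.int64(234), np.int64(279)), (236, np.int64(230), np.int64(284)), (240, np.int64(230), np.int64(285)), (244, np.int64(229), np.int64(285)), (248, np.int64(228), np.int64(286)), (252, np.int64(229), np.int64(286)), (256, np.int64(229), np.int64(285)), (260, np.int64(229), np.int64(285)), (264, np.int64(229), np.int64(285)), (268, np.int64(233), np.int64(280)), (272, np.int64(238), np.int64(277)), (276, np.int64(243), np.int64(270))]
w9 [ 228  220   59   60 2008] [256.87051793 250.3685259 ]
[(220, np.int64(255), np.int64(260)), (224, np.int64(243), np.int64(272)), (228, np.int64(237), np.int64(276)), (232, np.int64(234), np.int64(280)), (236, np.int64(230), np.int64(284)), (240, np.int64(229), np.int64(284)), (244, np.int64(229), np.int64(285)), (248, np.int64(228), np.int64(286)), (252, np.int64(228), np.int64(285)), (256, np.int64(229), np.int64(285)), (260, np.int64(229), np.int64(285)), (264, np.int64(229)
[... 693 characters left out ...]
int64(278)), (276, np.int64(242), np.int64(271))]
w7 [ 228  220   60   61 2145] [257.20559441 250.84195804]
[(220, np.int64(255), np.int64(261)), (224, np.int64(242), np.int64(272)), (228, np.int64(237), np.int64(277)), (232, np.int64(234), np.int64(281)), (236, np.int64(232), np.int64(282)), (240, np.int64(230), np.int64(284)), (244, np.int64(229), np.int64(285)), (248, np.int64(228), np.int64(286)), (252, np.int64(228), np.int64(287)), (256, np.int64(228), np.int64(286)), (260, np.int64(229), np.int64(286)), (264, np.int64(230), np.int64(284)), (268, np.int64(232), np.int64(282)), (272, np.int64(236), np.int64(279)), (276, np.int64(241), np.int64(273)), (280, np.int64(253), np.int64(261))]
```

```bash
python3 -m handwheel '-1 4 0 3 0 -0.003 0; -1 5 0 0 0 0 0; -1 5 0 0 0 0 0; -1 0 0 0 0 0 0'; python3 - <<'E'
from h import *
go([503.5,326.8,95],1.546)
E
```

```text
clock: 9.45
eef_pos: [504.1, 326.5, 114.6]
tool_rot: [-1.578, 1.57, -0.033]
force: [-0.3, 0.5, -0.1]
width: 30.5
t 9.45 tcp [504.1 326.5 114.6] F [-0.3  0.5 -0.1] T [-0.02  0.    0.01] w 30.5
shift tool [19.6  0.7  0.3]
jaw angle 1.545 toolx [ 7.e-04 -0.e+00 -1.e+00]
rotvec [-0.0011 -0.      0.0007] q7 0.38
```

```bash
python3 -m handwheel '-1 6 1 0.5 0 0 0; -1 6 0.5 0 0 0 0; -1 3 0 0 0 0 0; -1 0 0 0 0 0 0'; python3 - <<'E'
from h import *
go([503.5,326.8,95],1.546); shot('w12'); shot('s12','scene')
a=cv2.resize(load('w12')[0][150:290,190:330],(560,560),interpolation=cv2.INTER_CUBIC); b=cv2.resize(load('s12')[0][80:160,170:250],(560,560),interpolation=cv2.INTER_CUBIC)
cv2.imwrite('pics/c12.png',cv2.resize(np.hstack([a,b]),(800,400)))
E
```

```text
clock: 9.85
eef_pos: [502.3, 327.0, 97.9]
tool_rot: [-2.788, 1.57, -1.243]
force: [-0.2, -0.0, -2.0]
width: 30.5
t 9.85 tcp [502.3 327.   97.9] F [-0.2 -0.  -2. ] T [-0.02  0.02 -0.01] w 30.5
shift tool [ 2.9 -1.2 -0.1]
jaw angle 1.545 toolx [ 1.e-04 -4.e-04 -1.e+00]
rotvec [-0.0009 -0.0003  0.0001] q7 0.36
```

View pics/c12.png

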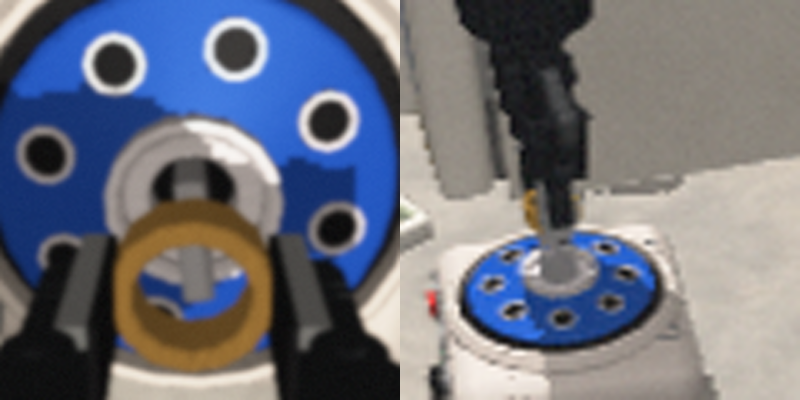

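```bash
python3 - <<'E'
from axis import *
img,p=axis('w12',(262,190),(69,70))
print(proj(p,[[513.6,328.8,107],[513.6,328.8,105.5],[502.8,326.8,107]]).round(1))
cv2.imwrite('pics/w12d.png',cv2.resize(img[200:285,215:300],None,fx=7,fy=7,interpolation=cv2.INTER_CUBIC))
E
```

```text
69 4 [503.2 326.9] 40.3 [ 0. -0. -0.  0.]
70 4 [502.8 326.9] 40.1 [ 0. -0. -0.  0.]
[[260.8 254.9]
 [260.7 253.7]
 [257.2 239.8]]
```

View pics/w12d.png

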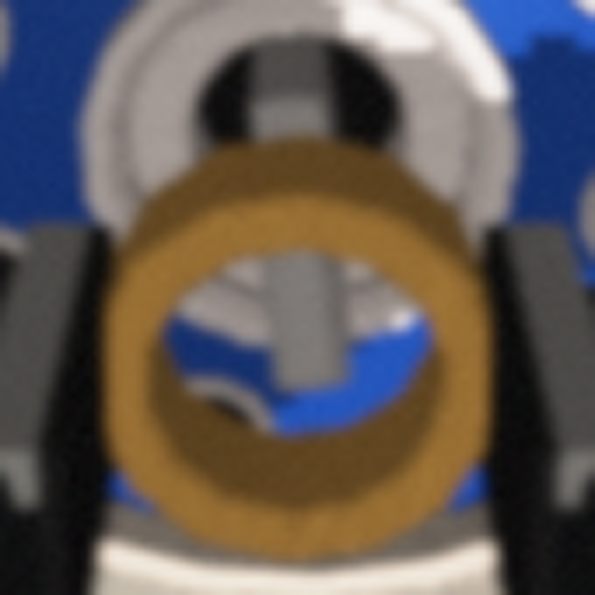

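```bash
python3 - <<'E'
from h import *
img,p=load('w12')
a=onplane(p,257.9,262.1,110); b=onplane(p,259.3,255.7,107); print('bore far',a.round(1),'-12 ->',a[0]-12,'head end',b.round(1),'-11*cos ->',b[0]-10.8,b[1]-11*np.sin(.17))
print(onplane(p,215+295/7.,262.1,110)[1], onplane(p,215+160/7,200+345/7,110).round(1),onplane(p,215+437/7,200+345/7,110).round(1))
E
```

```text
bore far [516.9 326.9 110. ] -12 -> 504.9196739045269 head end [514.1 327.8 107. ] -11*cos -> 503.335229387743 325.98743630457744
326.3945870128516 [507.5 314.6 110. ] [508.1 339.3 110. ]
```

```bash
python3 - <<'E'
from h import *
img,p=load('w12')
a=onplane(p,215+301/7,236,107);b=onplane(p,215+312/7,200+388/7,107);print(a,b,np.arctan2(b[1]-a[1],b[0]-a[0]), a+(b-a)/np.linalg.norm(b-a)*0)
E
```

```text
[500.13777348 327.34847333 107.        ] [513.94213405 328.02682929 107.        ] 0.04910120323829256 [500.13777348 327.34847333 107.        ]
```

```bash
python3 -m handwheel '-1 4 -0.3 0.3 0 0 0; -1 4 0 0 0 0 0; -1 0 0 0 0 0 0'; python3 - <<'E'
from h import *
go([502.6,327.2,65],1.546)
E
```

```text
clock: 10.25
eef_pos: [503.3, 327.8, 90.3]
tool_rot: [-1.108, 1.569, 0.437]
force: [-0.8, -0.1, -0.1]
width: 30.8
t 10.25 tcp [503.3 327.8  90.3] F [-0.8 -0.1 -0.1] T [-0.02 -0.01  0.05] w 30.8
shift tool [25.3  0.7 -0.6]
jaw angle 1.545 toolx [ 1.7e-03  8.0e-04 -1.0e+00]
rotvec [-0.0012  0.0008  0.0017] q7 0.36
```

```bash
python3 -m handwheel '-1 7 0.5 -0.5 0 0 0; -1 7 0 0 0 0 0; -1 4 0 0 0 0 0; -1 2 0 0 0 0 0'; python3 - <<'E'
from h import *
go([502.6,327.2,63],1.546)
E
```

```text
clock: 10.65
eef_pos: [502.8, 327.2, 68.6]
tool_rot: [-1.132, 1.569, 0.413]
force: [-0.7, -0.3, -1.0]
width: 30.6
t 10.65 tcp [502.8 327.2  68.6] F [-0.7 -0.3 -1. ] T [ 0.01 -0.01 -0.01] w 30.6
shift tool [5.6 0.2 0. ]
jaw angle 1.545 toolx [ 1.7e-03  7.0e-04 -1.0e+00]
rotvec [-0.0013  0.0008  0.0017] q7 0.33
```

```bash
python3 -m handwheel '-1 2 0 0 0 0 0; -1 2 0 0 0 0 0'; python3 -m handwheel '-1 2 0 0 0 0 0; -1 0 0 0 0 0 0';  python3 - <<'E'
from h import *
go([502.6,327.2,63],1.546); shot('w13')
cv2.imwrite('pics/w13c.png',cv2.resize(load('w13')[0][150:300,180:330],None,fx=4,fy=4,interpolation=cv2.INTER_CUBIC))
E
```

```text
clock: 10.85
eef_pos: [502.7, 327.2, 64.0]
tool_rot: [-1.094, 1.569, 0.451]
force: [0.1, -0.4, -0.9]
width: 30.8
clock: 11.05
eef_pos: [502.7, 327.2, 61.7]
tool_rot: [-1.101, 1.569, 0.444]
force: [-0.5, -0.4, -0.8]
width: 30.4
t 11.05 tcp [502.7 327.2  61.7] F [-0.5 -0.4 -0.8] T [-0.03 -0.01  0.  ] w 30.4
shift tool [-1.3  0.1 -0. ]
jaw angle 1.545 toolx [ 1.2e-03  6.0e-04 -1.0e+00]
rotvec [-0.0013  0.0006  0.0012] q7 0.33
```

View pics/w13c.png

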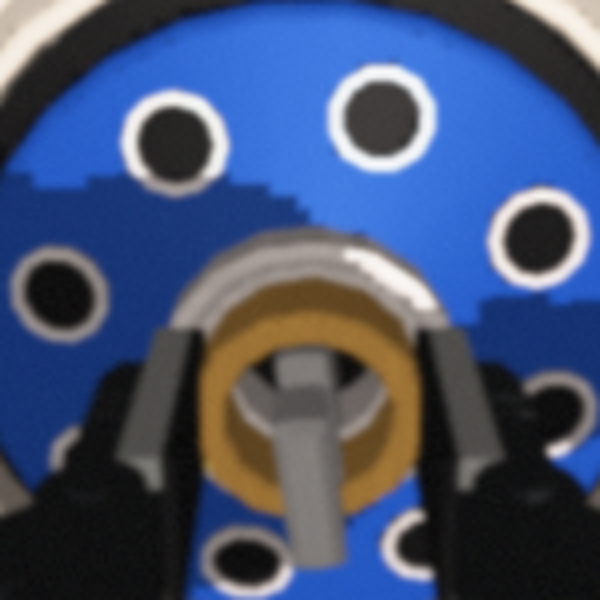

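```bash
python3 -m handwheel '-1 1.5 0 0 0 0 0; -1 0 0 0 0 0 0'; python3 -m handwheel '-1 1.5 0 0 0 0 0; -1 0 0 0 0 0 0'; python3 -m handwheel '-1 1.5 0 0 0 0 0; -1 0 0 0 0 0 0'
```

```text
clock: 11.3
eef_pos: [503.0, 327.6, 60.6]
tool_rot: [-0.977, 1.568, 0.568]
force: [-0.5, -0.0, -0.6]
width: 30.4
clock: 11.5
eef_pos: [503.1, 327.7, 59.6]
tool_rot: [-1.063, 1.568, 0.482]
force: [-1.1, -0.9, 2.6]
width: 30.3
clock: 11.7
eef_pos: [503.2, 327.7, 58.5]
tool_rot: [-1.153, 1.568, 0.391]
force: [-0.7, 0.1, 2.8]
width: 30.4
```

```bash
python3 -m handwheel '0.3 0 0 0 0 0 0; 0.3 0 0 0 0 0 0; 0.3 0 0 0 0 0 0; 0.3 -4 0 0 0 0 0'; python3 - <<'E'
from h import *
go([502.6,327.2,63],1.546); shot('w14'); shot('s14','scene')
a=cv2.resize(load('w14')[0][150:300,180:330],(560,560),interpolation=cv2.INTER_CUBIC); b=cv2.resize(load('s14')[0][80:160,170:250],(560,560),interpolation=cv2.INTER_CUBIC)
cv2.imwrite('pics/c14.png',cv2.resize(np.hstack([a,b]),(800,400)))
E
```

```text
clock: 12.1
eef_pos: [503.1, 328.0, 62.0]
tool_rot: [-0.953, 1.567, 0.592]
force: [0.1, -0.1, -0.2]
width: 55.7
t 12.1 tcp [503.1 328.   62. ] F [ 0.1 -0.1 -0.2] T [-0.05 -0.01 -0.01] w 55.7
shift tool [-1.   0.5 -0.8]
jaw angle 1.545 toolx [ 0.0027  0.0018 -1.    ]
rotvec [-0.0011  0.0019  0.0027] q7 0.33
```

View pics/c14.png

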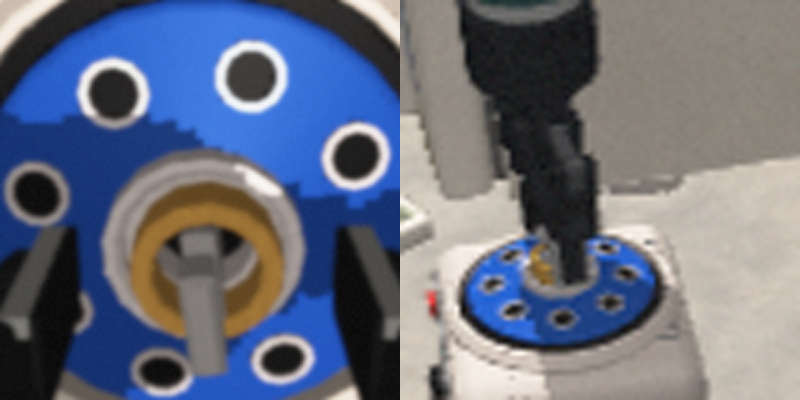

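```bash
python3 -m handwheel '0.5 -20 0 0 0 0 0; 0.8 -30 0 0 0 0 0; 0.8 -20 3 -8 0 0 0; 0.8 0 0 -20 0 0 0; 0.8 0 0 0 0 0 0'; python3 - <<'E'
from h import *
go([545,36,130],1.571); shot('w15')
cv2.imwrite('pics/w15c.png',cv2.resize(load('w15')[0][130:280,230:380],None,fx=4,fy=4,interpolation=cv2.INTER_CUBIC))
E
```

```text
clock: 12.7
eef_pos: [499.2, 300.0, 135.2]
tool_rot: [-0.896, 1.566, 0.65]
force: [-0.2, 0.1, -0.6]
width: 77.0
t 12.7 tcp [499.2 300.  135.2] F [-0.2  0.1 -0.6] T [-0.05 -0.06 -0.01] w 77.0
shift tool [   4.6  -52.3 -262.8]
jaw angle 1.546 toolx [ 0.0034  0.0026 -1.    ]
rotvec [-0.0251  0.0026  0.0034] q7 0.42
```

View pics/w15c.png

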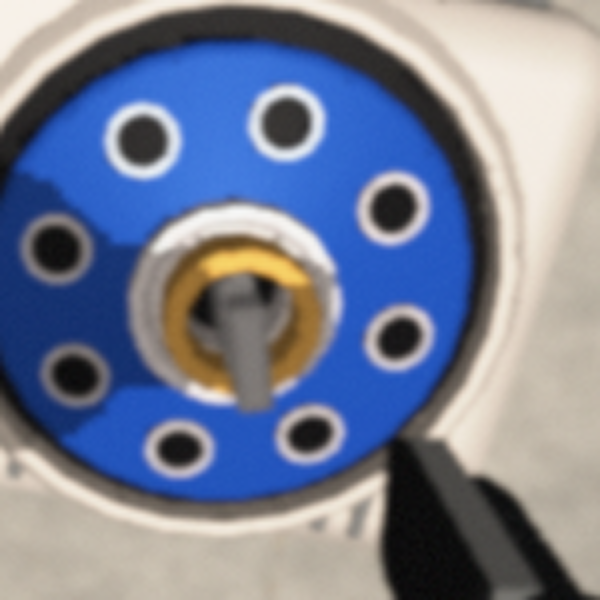

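```bash
python3 - <<'E'
from axis import *
img,p=axis('w15',(290,200),(69,70))
h=cv2.cvtColor(img,cv2.COLOR_BGR2HSV)
m=(h[...,0]>8)&(h[...,0]<32)&(h[...,1]>100); m[:, :230]=0
m,c,s=blob(m,(292,205),100); o=hull_outline(m); print(s)
for z in(84,86,88,91): 
    q=np.array([onplane(p,*x,z) for x in o]); q=q[q[:,0]<np.median(q[:,0])+99]; print(z,cv2.minEnclosingCircle(q[:,:2].astype(np.float32)),((q.max(0)+q.min(0))/2).round(1),np.ptp(q,0).round(1))
a=onplane(p,230+230/4,130+305/4,107);b=onplane(p,230+258/4,130+408/4,107);print('head',a.round(1),b.round(1),np.arctan2(b[1]-a[1],b[0]-a[0]),np.linalg.norm(b-a))
cv2.imwrite('pics/w15d.png',cv2.resize(img[185:245,265:325],None,fx=10,fy=10,interpolation=cv2.INTER_CUBIC))
E
```

```text
69 8 [503.2 326.9] 40.4 [ 0.1 -0.  -0.1 -0.  -0.   0.   0.  -0. ]
70 8 [502.8 326.7] 40.2 [ 0.1 -0.  -0.1 -0.  -0.   0.   0.  -0. ]
[271 189  39  39 713]
84 ((502.5469055175781, 327.693115234375), 17.846586227416992) [502.5 327.7  84. ] [34.4 32.4  0. ]
86 ((501.76678466796875, 327.440673828125), 17.677061080932617) [501.8 327.5  86. ] [34.1 32.1  0. ]
88 ((500.9864807128906, 327.18841552734375), 17.507436752319336) [501.  327.2  88. ] [33.8 31.8  0. ]
91 ((499.8164367675781, 326.8095703125), 17.253198623657227) [499.8 326.8  91. ] [33.3 31.3  0. ]
head [491.8 322.8 107. ] [513.3 328.5 107. ] 0.2579186126954478 22.2308128683137
```

View pics/w15d.png

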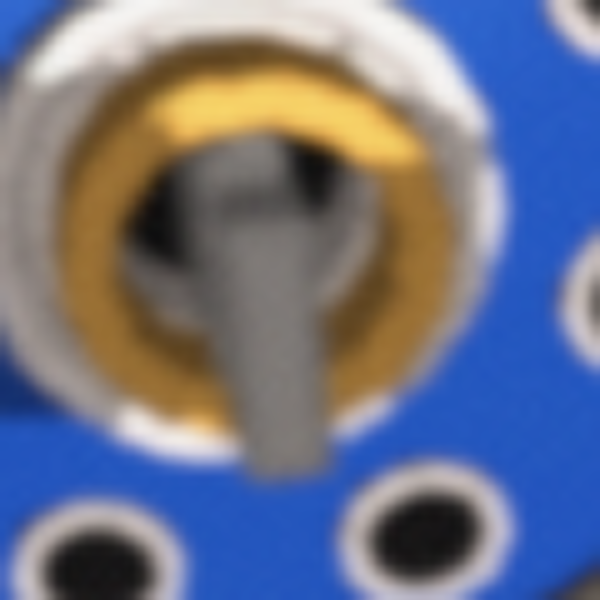

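```bash
python3 - <<'E'
from h import *
img,p=load('w15')
def P(x,y,z=107): return onplane(p,265+x/10,185+y/10,z)
for n,a,b in(('mid',P(265,215),P(288,475)),('left',P(228,225),P(249,475)),('right',P(303,215),P(329,465))): print(n,a.round(1),b.round(1),np.linalg.norm(a-b).round(1),np.arctan2(b[1]-a[1],b[0]-a[0]).round(3))
img,p=load('w10')
cv2.imwrite('pics/w10e.png',cv2.resize(img[205:255,345:395],None,fx=12,fy=12,interpolation=cv2.INTER_CUBIC))
E
```

```text
mid [492.1 325.9 107. ] [513.7 328.  107. ] 21.7 0.098
left [492.8 323.1 107. ] [513.6 325.  107. ] 20.9 0.089
right [492.2 328.7 107. ] [512.9 331.2 107. ] 20.9 0.117
```

View pics/w10e.png

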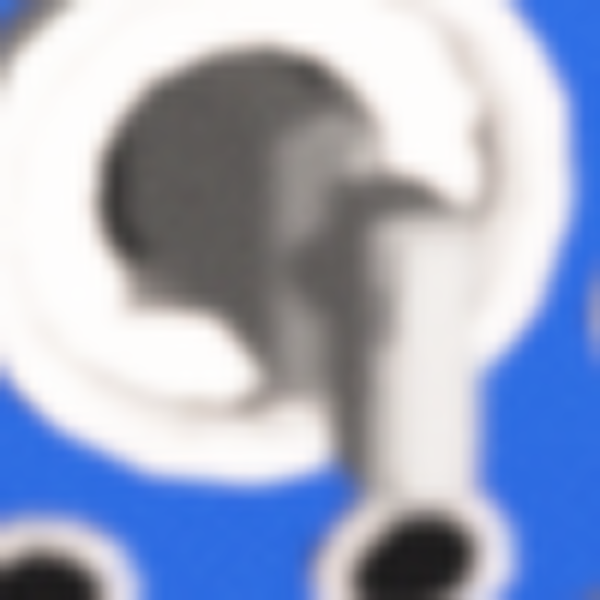

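```bash
python3 - <<'E'
from h import *
img,p=load('w10')
def P(x,y,z=107): return onplane(p,345+x/12,205+y/12,z)
for n,a,b in(('mid',P(424,215),P(428,492)),('left',P(372,225),P(382,490)),('right',P(475,210),P(478,480)),('leftouter',P(330,200,105.5),P(350,470,105.5))): print(n,a.round(1),b.round(1),np.linalg.norm(a-b).round(1),np.arctan2(b[1]-a[1],b[0]-a[0]).round(3))
plan([540,36,130],1.571,7)
E
```

```text
mid [492.4 325.6 107. ] [512.9 328.2 107. ] 20.7 0.13
left [493.1 322.2 107. ] [512.7 325.1 107. ] 19.9 0.147
right [492.  328.9 107. ] [512.  331.6 107. ] 20.2 0.131
leftouter [491.9 319.8 105.5] [512.  323.4 105.5] 20.4 0.176
t 12.75 tcp [499.1 302.7 135.6] jaw 1.547 F [0.3 0.8 0.7] w 76.9 q [-0.17  0.72 -0.69  1.78  0.58  0.85  0.42]
[  0.8  -6.7 -38. ] wx -0.003
[  0.8  -6.6 -38. ] wx -0.003
[  0.8  -6.5 -38. ] wx -0.003
[  0.8  -6.3 -38. ] wx -0.003
[  0.8  -6.2 -38. ] wx -0.003
[  0.8  -6.1 -38.1] wx -0.003
[  0.8  -6.  -38.1] wx -0.003
```

```bash
python3 -m handwheel '1 0 -7 -38 0 0 0; 1 0 -7 -38 0 0 0; 1 0 -7 -38 0 0 0; 1 5 -6 -38 0 0 0; 1 10 -6 -38 0 0 0; 1 20 -6 -38 0 0 0; 1 20 -6 -36 0 0 0; 1 0 0 0 0 0 0; 1 0 0 0 0 0 0'; python3 - <<'E'
from parts import *
go([545,36,60],1.571); img,p=shot('w16'); parts(img,p,'w',(258,215))
E
```

```text
clock: 13.65
eef_pos: [543.3, 43.5, 73.8]
tool_rot: [-0.3, 1.549, 1.257]
force: [0.6, 0.9, 0.0]
width: 85.5
t 13.65 tcp [543.3  43.5  73.8] F [0.6 0.9 0. ] T [ 0.    0.01 -0.  ] w 85.5
shift tool [13.6 -1.7 -7.7]
jaw angle 1.557 toolx [ 0.0068  0.0209 -0.9998]
rotvec [-0.0136  0.0209  0.0066] q7 0.77
washer ((543.8908081054688, 38.09510803222656), (28.59609603881836, 42.93029022216797), 80.07837677001953) [234 178  35  46 538]
```

View pics/w16.png

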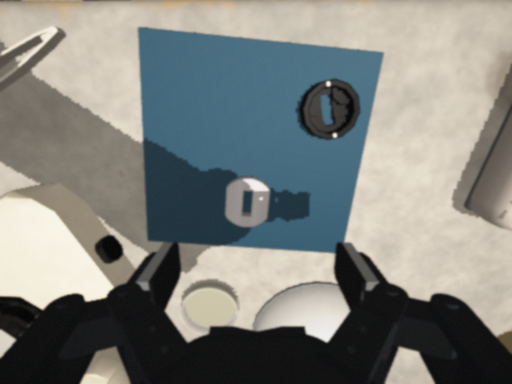

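```bash
python3 - <<'E'
from meas import *
img,p=load('w16'); h=cv2.cvtColor(img,cv2.COLOR_BGR2HSV)
print(h[202,235],h[202,247],h[230,247],h[195,262])
m=(h[...,1]<75)&(h[...,2]>80); m,c,s=blob(m,(247,202),100); print(s)
o=hull_outline(m); q=np.array([onplane(p,*x,11) for x in o]); r=cv2.minAreaRect(q[:,:2].astype(np.float32)); print(r, q.min(0),q.max(0))
cv2.imwrite('pics/w16c.png',cv2.resize(img[170:235,215:280],None,fx=9,fy=9,interpolation=cv2.INTER_CUBIC))
E
```

```text
[ 11  14 149] [101 126  65] [100 128  64] [ 11  14 151]
[ 224  176   47   52 1854]
((544.6382446289062, 35.53807067871094), (39.41571044921875, 48.55070877075195), 84.13426208496094) [520.57605273  14.77254543  11.        ] [568.73085565  56.00697151  11.        ]
```

View pics/w16c.png

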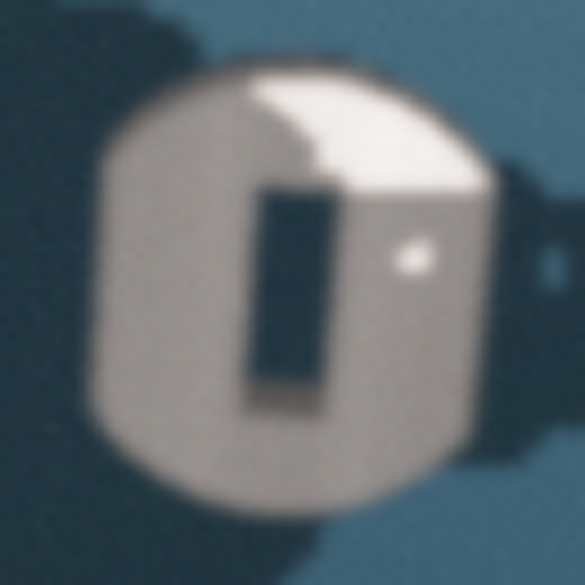

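```bash
python3 - <<'E'
from h import *
img,p=load('w16')
def P(x,y,z=11): return onplane(p,215+x/9,170+y/9,z)
for n,a,b in(('L',P(101,165),P(90,405)),('R',P(497,185),P(472,430)),('slotR',P(343,190),P(322,410)),('slotL',P(258,190),P(242,410))): print(n,a.round(1),b.round(1),np.linalg.norm(a-b).round(1),np.arctan2(b[1]-a[1],b[0]-a[0]).round(3))
print('slot centre',((P(343,188)+P(322,410)+P(258,188)+P(242,410))/4).round(1))
print('disc', P(295,68).round(1),P(280,515).round(1))
go([544.5,35.5,60],1.571-0.075)
E
```

```text
L [531.4  17.9  11. ] [556.4  15.6  11. ] 25.1 -0.092
R [534.1  56.2  11. ] [559.9  53.8  11. ] 25.9 -0.095
slotR [534.4  41.2  11. ] [557.4  38.7  11. ] 23.2 -0.108
slotL [534.2  33.   11. ] [557.2  30.7  11. ] 23.1 -0.097
slot centre [545.7  35.9  11. ]
disc [522.1  36.9  11. ] [568.8  34.2  11. ]
t 13.7 tcp [543.   42.7  73.6] F [-0.2 -0.9 -0.1] T [-0.06  0.    0.03] w 85.3
shift tool [13.5 -1.6 -7.5]
jaw angle 1.557 toolx [ 0.006   0.0195 -0.9998]
rotvec [0.0613 0.0197 0.0051] q7 0.77
```

```bash
python3 -m handwheel '1 20 -2 -6 0.083 0.02 0.005; 1 25 -1 -2 0 0 0; 1 15 0 0 0 0 0; 1 0 0 0 0 0 0'; python3 - <<'E'
from h import *
go([545.5,35.8,-10],1.474)
E
```

```text
clock: 14.1
eef_pos: [548.8, 43.8, 14.3]
tool_rot: [-0.815, 1.563, 0.664]
force: [-0.4, 0.3, 0.6]
width: 85.4
t 14.1 tcp [548.8  43.8  14.3] F [-0.4  0.3  0.6] T [-0.02 -0.   -0.03] w 85.4
shift tool [24.2  2.7 -8.4]
jaw angle 1.479 toolx [ 0.0062  0.0048 -1.    ]
rotvec [0.0055 0.0054 0.0057] q7 0.63
```

```bash
python3 -m handwheel '1 5 3 -8 0.005 0.005 0.006; 1 5 1 -1 0 0 0; 1 0 0 0 0 0 0'; python3 - <<'E'
from h import *
go([545.5,35.8,-10],1.474)
E
```

```text
clock: 14.4
eef_pos: [544.9, 38.2, 5.6]
tool_rot: [-0.715, 1.568, 0.763]
force: [-0.6, -1.0, -0.1]
width: 85.6
t 14.4 tcp [544.9  38.2   5.6] F [-0.6 -1.  -0.1] T [ 0.05 -0.08  0.  ] w 85.6
shift tool [15.6 -0.8 -2.4]
jaw angle 1.478 toolx [ 0.0022  0.0021 -1.    ]
rotvec [0.0043 0.0023 0.002 ] q7 0.62
```

```bash
python3 -m handwheel '0.3 8 -1 -3 0.004 0 0; 0.3 8 0 -1 0 0 0; 0.3 0 0 0 0 0 0; 0.3 0 0 0 0 0 0'; python3 - <<'E'
from h import *
go([545.5,35.8,-10],1.474); img,p=shot('w17')
cv2.imwrite('pics/w17c.png',cv2.resize(img[170:320,170:350],None,fx=4,fy=4,interpolation=cv2.INTER_CUBIC))
E
```

```text
clock: 14.8
eef_pos: [546.5, 33.6, -10.7]
tool_rot: [-0.987, 1.566, 0.486]
force: [0.9, -0.4, -0.4]
width: 55.7
t 14.8 tcp [546.5  33.6 -10.7] F [ 0.9 -0.4 -0.4] T [ 0.02 -0.04  0.  ] w 55.7
shift tool [-0.7  1.3  2.1]
jaw angle 1.473 toolx [ 0.0043  0.0023 -1.    ]
rotvec [-0.0008  0.0027  0.0041] q7 0.6
```

View pics/w17c.png

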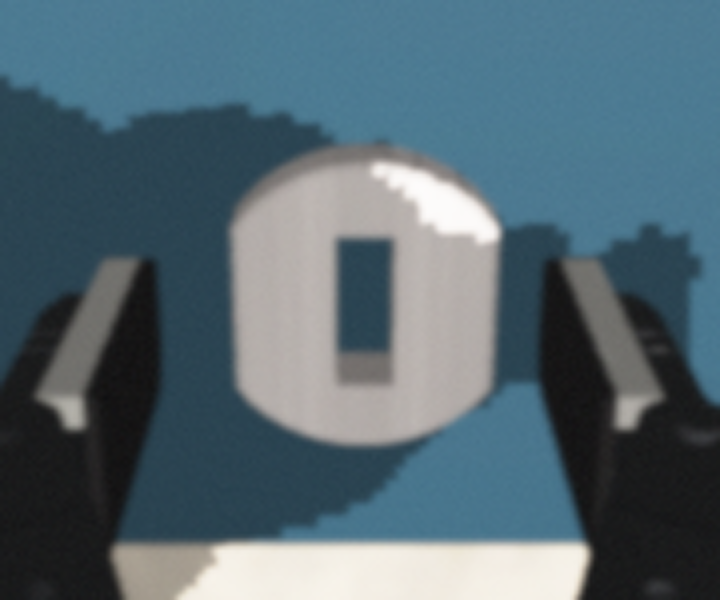

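```bash
python3 -m handwheel '0 0 0 2 0 0 0; -1 0 0 0 0 0 0; -1 0 0 0 0 0 0; -1 0 0 0 0 0 0; -1 0 0 0 0 0 0'; python3 - <<'E'
from h import *
go([545.5,35.8,-10],1.474); img,p=shot('w18')
cv2.imwrite('pics/w18c.png',cv2.resize(img[170:320,170:350],None,fx=4,fy=4,interpolation=cv2.INTER_CUBIC))
E
```

```text
clock: 15.35
eef_pos: [547.0, 36.4, -9.8]
tool_rot: [-0.985, 1.565, 0.489]
force: [0.5, -0.4, -0.4]
width: 35.4
t 15.35 tcp [547.   36.4  -9.8] F [ 0.5 -0.4 -0.4] T [ 0.03 -0.01  0.02] w 35.4
shift tool [ 0.2  1.4 -0.8]
jaw angle 1.474 toolx [ 0.0052  0.0028 -1.    ]
rotvec [-0.0004  0.0033  0.0049] q7 0.6
```

View pics/w18c.png

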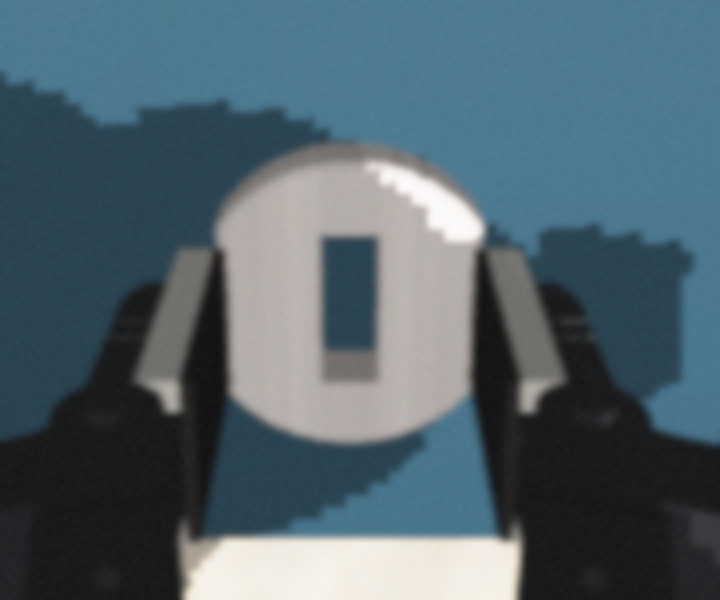

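```bash
python3 -m handwheel '-1 -20 0 0 0 0 0; -1 -35 0 0 0 0 0; -1 -40 0 0 0 0 0; -1 -35 0 0 0 0 0'; python3 - <<'E'
from h import *
plan([504,327.1,125],1.69,8)
E
```

```text
clock: 15.8
eef_pos: [542.1, 35.3, 118.7]
tool_rot: [1.479, 1.563, 2.954]
force: [1.1, -0.7, -0.7]
width: 35.4
t 15.8 tcp [542.1  35.3 118.7] jaw 1.475 F [ 1.1 -0.7 -0.7] w 35.4 q [ 0.32  0.7  -0.69  1.89  0.61  0.78  0.77]
[-0.8  8.2 35.8] wx -0.027
[-0.8  7.3 36.1] wx -0.027
[-0.8  6.3 36.2] wx -0.027
[-0.8  5.3 36.4] wx -0.027
[-0.8  4.3 36.5] wx -0.027
[-0.8  3.3 36.6] wx -0.027
[-0.8  2.4 36.7] wx -0.027
[-0.8  1.4 36.8] wx -0.027
```

```bash
python3 -m handwheel '-1 -3 8 36 -0.027 0 0; -1 -3 7 36 -0.027 0 0; -1 -2 6 36 -0.027 0 0; -1 -2 5 36 -0.027 0 0; -1 -1 4 36 -0.027 0 0; -1 -1 3 36 -0.027 0 0; -1 -1 2 34 -0.027 0 0; -1 -1 1 20 -0.027 0 0; -1 0 0 0 0 0 0; -1 0 0 0 0 0 0'; python3 - <<'E'
from h import *
go([504,327.1,125],1.69)
E
```

```text
clock: 16.8
eef_pos: [511.2, 312.3, 137.6]
tool_rot: [-1.494, 1.569, 0.197]
force: [-0.4, -0.9, -0.9]
width: 35.8
t 16.8 tcp [511.2 312.3 137.6] F [-0.4 -0.9 -0.9] T [0.   0.02 0.01] w 35.8
shift tool [12.6  5.4 15.6]
jaw angle 1.69 toolx [ 1.5e-03  3.0e-04 -1.0e+00]
rotvec [0.0003 0.0001 0.0015] q7 0.54
```

```bash
python3 -m handwheel '-1 9 6 12 0 0 0.001; -1 8 1 5 0 0 0; -1 4 0 0 0 0 0; -1 0 0 0 0 0 0'; python3 - <<'E'
from h import *
go([504,327.1,105],1.69); img,p=shot('w19')
cv2.imwrite('pics/w19c.png',cv2.resize(img[160:300,180:340],None,fx=5,fy=4.2,interpolation=cv2.INTER_CUBIC) if 0 else cv2.resize(img[160:300,180:340],None,fx=4.2,fy=4.2,interpolation=cv2.INTER_CUBIC))
E
```

```text
clock: 17.2
eef_pos: [502.5, 324.0, 113.6]
tool_rot: [2.852, 1.566, -1.747]
force: [0.4, 0.2, -1.3]
width: 35.4
t 17.2 tcp [502.5 324.  113.6] F [ 0.4  0.2 -1.3] T [ 0.03  0.02 -0.  ] w 35.4
shift tool [ 8.6 -1.9  2.9]
jaw angle 1.684 toolx [-8.0e-04 -4.4e-03 -1.0e+00]
rotvec [-0.0059 -0.0043 -0.0013] q7 0.49
```

View pics/w19c.png

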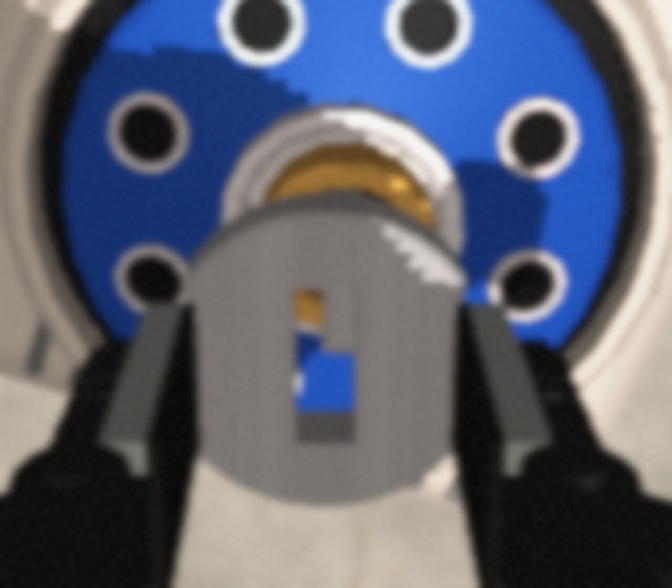

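```bash
python3 -m handwheel '-1 7 -2 3 -0.006 -0.004 -0.001; -1 5 -0.5 0.5 0 0 0; -1 0 0 0 0 0 0'; python3 - <<'E'
from h import *
go([504,327.1,97],1.69); img,p=shot('w20')
cv2.imwrite('pics/w20c.png',cv2.resize(img[200:290,210:300],None,fx=7,fy=6.5,interpolation=cv2.INTER_CUBIC) if 0 else cv2.resize(img[200:290,210:300],None,fx=6.5,fy=6.5,interpolation=cv2.INTER_CUBIC))
E
```

```text
clock: 17.55
eef_pos: [505.9, 327.0, 100.9]
tool_rot: [-1.957, 1.57, -0.269]
force: [-0.2, 0.6, -0.0]
width: 35.2
t 17.55 tcp [505.9 327.  100.9] F [-0.2  0.6 -0. ] T [-0.   -0.01 -0.  ] w 35.2
shift tool [3.9 1.8 0.3]
jaw angle 1.688 toolx [ 8.e-04 -2.e-04 -1.e+00]
rotvec [-0.0016 -0.0003  0.0007] q7 0.49
```

View pics/w20c.png

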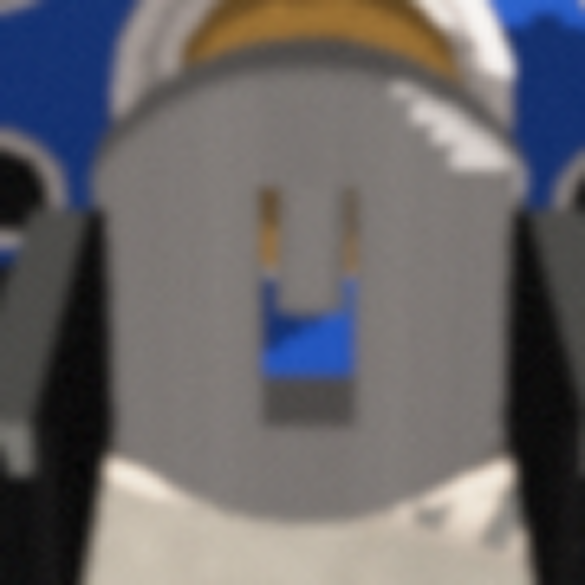

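```bash
python3 - <<'E'
from h import *
img,p=load('w20')
def P(x,y,z): return onplane(p,210+x/6.5,200+y/6.5,z)
a=P(310,378,112.7);b=P(310,312,106);print('slot far',a.round(1),'head end',b.round(1),'slot ctr x',a[0]-12*.99,'head ctr',b[0]-10.9)
t=P(310,187,121.7); print('slot near top edge',t.round(1),'ctr',t[0]+12)
print('lateral: head',P(281,290,106)[1],P(337,290,106)[1],'slot',P(263,340,112.7)[1],P(355,340,112.7)[1])
E
```

```text
slot far [517.7 328.6 112.7] head end [514.2 328.2 106. ] slot ctr x 505.7784629781603 head ctr 503.3396747145582
slot near top edge [493.2 325.6 121.7] ctr 505.2134070052872
lateral: head 325.0094771526421 330.561156077385 slot 323.57361255034857 332.38558367365766
```

```bash
python3 -m handwheel '-1 1 3 0 0 0 0; -1 2 0 0 0 0 0; -1 0 0 0 0 0 0'; python3 - <<'E'
from h import *
go([503.7,327.1,97],1.69); img,p=shot('w21')
cv2.imwrite('pics/w21c.png',cv2.resize(img[200:290,210:300],None,fx=6.5,fy=6.5,interpolation=cv2.INTER_CUBIC))
E
```

```text
clock: 17.9
eef_pos: [502.9, 326.7, 98.3]
tool_rot: [-1.5, 1.569, 0.188]
force: [0.2, 0.6, -1.1]
width: 35.4
t 17.9 tcp [502.9 326.7  98.3] F [ 0.2  0.6 -1.1] T [-0.04 -0.   -0.04] w 35.4
shift tool [ 1.3 -0.9  0.3]
jaw angle 1.688 toolx [ 1.4e-03  3.0e-04 -1.0e+00]
rotvec [-0.0018  0.0001  0.0014] q7 0.48
```

View pics/w21c.png

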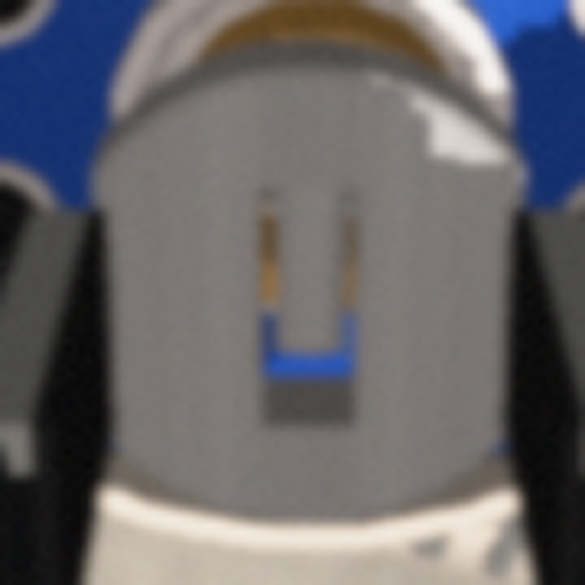

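```bash
python3 -m handwheel '-1 3 -1 0.3 0 0 0.001; -1 3 0 0 0 0 0; -1 3 0 0 0 0 0; -1 0 0 0 0 0 0'; python3 - <<'E'
from h import *
go([503.7,327.1,74],1.69)
E
```

```text
clock: 18.35
eef_pos: [504.2, 327.4, 88.9]
tool_rot: [-1.138, 1.57, 0.55]
force: [0.1, 1.0, -0.2]
width: 34.9
t 18.35 tcp [504.2 327.4  88.9] F [ 0.1  1.  -0.2] T [ 0.05 -0.02 -0.  ] w 34.9
shift tool [14.9  0.5 -0.3]
jaw angle 1.688 toolx [ 9.e-04  6.e-04 -1.e+00]
rotvec [-0.0018  0.0004  0.001 ] q7 0.47
```

```bash
python3 -m handwheel '-1 4 0.3 0 0 0 0; -1 4 0 0 0 0 0; -1 2 0 0 0 0 0; -1 0 0 0 0 0 0'; python3 -m handwheel '-1 2 0 0 0 0 0; -1 2 0 0 0 0 0; -1 0 0 0 0 0 0'; python3 - <<'E'
from h import *
go([503.7,327.1,74],1.69)
E
```

```text
clock: 18.75
eef_pos: [503.7, 327.3, 77.7]
tool_rot: [-1.144, 1.57, 0.544]
force: [-0.3, 0.8, -1.0]
width: 35.3
clock: 19.05
eef_pos: [503.8, 327.6, 73.6]
tool_rot: [-1.014, 1.57, 0.674]
force: [-0.8, -0.2, -0.1]
width: 35.4
t 19.05 tcp [503.8 327.6  73.6] F [-0.8 -0.2 -0.1] T [-0.08  0.04  0.05] w 35.4
shift tool [-0.4  0.2 -0.5]
jaw angle 1.688 toolx [ 9.e-04  7.e-04 -1.e+00]
rotvec [-0.0017  0.0006  0.001 ] q7 0.45
```

```bash
python3 -m handwheel '-1 1 0 -0.3 0 0 0; -1 1 0 0 0 0 0'; python3 -m handwheel '-1 1 0 0 0 0 0; -1 0 0 0 0 0 0'
```

```text
clock: 19.25
eef_pos: [503.9, 327.6, 72.1]
tool_rot: [-0.999, 1.569, 0.689]
force: [-1.0, -1.0, 1.9]
width: 35.2
clock: 19.45
eef_pos: [503.9, 327.6, 71.4]
tool_rot: [-1.133, 1.569, 0.555]
force: [-0.6, -0.7, 2.3]
width: 35.1
```

```bash
python3 -m handwheel '0.3 0 0 0 0 0 0; 0.3 0 0 0 0 0 0; 0.3 0 0 0 0 0 0; 0.3 -6 0 0 0 0 0; 0.3 0 0 0 0 0 0'; python3 - <<'E'
from h import *
go([502.6,327.2,63],1.69); shot('w22')
cv2.imwrite('pics/w22c.png',cv2.resize(load('w22')[0][150:300,180:330],None,fx=4,fy=4,interpolation=cv2.INTER_CUBIC))
E
```

```text
clock: 19.95
eef_pos: [504.2, 327.7, 77.4]
tool_rot: [-0.985, 1.568, 0.703]
force: [0.3, 0.4, -0.2]
width: 55.5
t 19.95 tcp [504.2 327.7  77.4] F [ 0.3  0.4 -0.2] T [ 0.01  0.02 -0.02] w 55.5
shift tool [14.4  1.7 -0.3]
jaw angle 1.688 toolx [ 0.0018  0.0015 -1.    ]
rotvec [-0.0017  0.0013  0.002 ] q7 0.46
```

View pics/w22c.png

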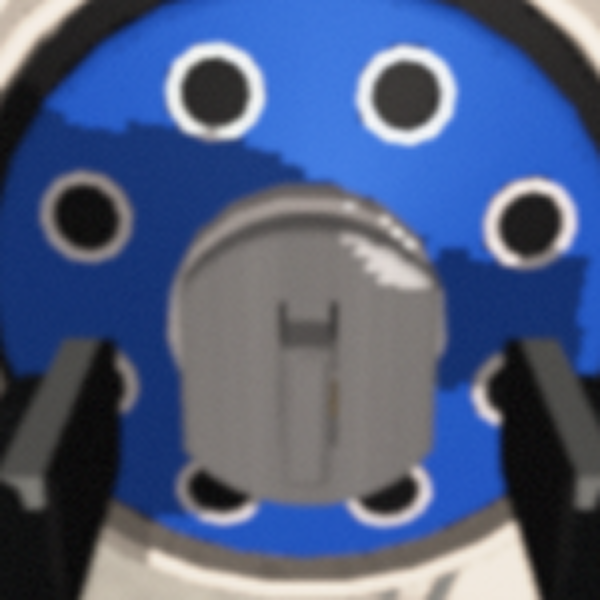

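```bash
python3 -m handwheel '0.5 -20 0 0 0 0 0; 0.8 -30 0 0 0 0 0; 1 -8 0 -10 0 0 0'; python3 - <<'E'
from h import *
plan([470,105,70],1.6,6)
E
```

```text
clock: 20.3
eef_pos: [503.6, 318.0, 135.2]
tool_rot: [1.267, 1.569, 2.958]
force: [-0.4, 0.4, -0.0]
width: 85.1
t 20.3 tcp [503.6 318.  135.2] jaw 1.691 F [-0.4  0.4 -0. ] w 85.1 q [-0.17  0.75 -0.73  1.74  0.61  0.9   0.53]
[ 10.9   9.8 -34.6] wx 0.015
[ 10.9   9.3 -34.7] wx 0.015
[ 10.9   8.7 -34.8] wx 0.015
[ 10.9   8.2 -35. ] wx 0.015
[ 10.9   7.7 -35.1] wx 0.015
[ 10.9   7.2 -35.2] wx 0.015
```

```bash
python3 -m handwheel '1 0 10 -35 0.015 0 0; 1 0 9 -35 0.015 0 0; 1 10 9 -35 0.015 0 0; 1 15 8 -35 0.015 0 0; 1 20 8 -35 0.015 0 0; 1 20 7 -33 0.015 0 0; 1 0 0 0 0 0 0; 1 0 0 0 0 0 0'; python3 - <<'E'
from h import *
go([467,99,70],1.6); shot('w23')
E
```

```text
clock: 21.1
eef_pos: [467.3, 92.8, 66.8]
tool_rot: [1.916, 1.569, -2.776]
force: [0.3, 0.3, 0.5]
width: 85.7
t 21.1 tcp [467.3  92.8  66.8] F [0.3 0.3 0.5] T [ 0.01 -0.05  0.01] w 85.7
shift tool [-3.2  0.2  6.2]
jaw angle 1.591 toolx [-1.7e-03 -6.0e-04 -1.0e+00]
rotvec [-0.0089 -0.0006 -0.0017] q7 0.57
```

View pics/w23.png

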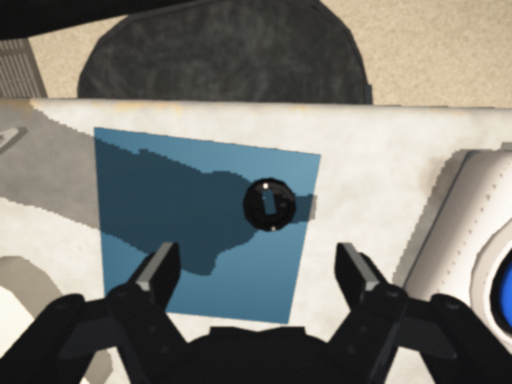

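```bash
python3 - <<'E'
from meas import *
img,p=load('w23')
cv2.imwrite('pics/w23c.png',cv2.resize(img[170:240,235:305],None,fx=8.5,fy=8.5,interpolation=cv2.INTER_CUBIC))
h=cv2.cvtColor(img,cv2.COLOR_BGR2HSV)
for near in((265,186),(274,229)):
    m=(h[...,2]>110)&(h[...,1]<90)
    m[:, :240]=0
    try:
        m,c,s=blob(m,near,1); w=None
        print(near,c,s,onplane(p,*c,18).round(1))
    except Exception as e: print(e)
E
```

```text
(265, 186) [265.  185.5] [263 183   5   6  26] [448.7  98.6  18. ]
(274, 229) [273.23076923 229.30769231] [272 227   4   5  13] [487.6 106.8  18. ]
```

View pics/w23c.png

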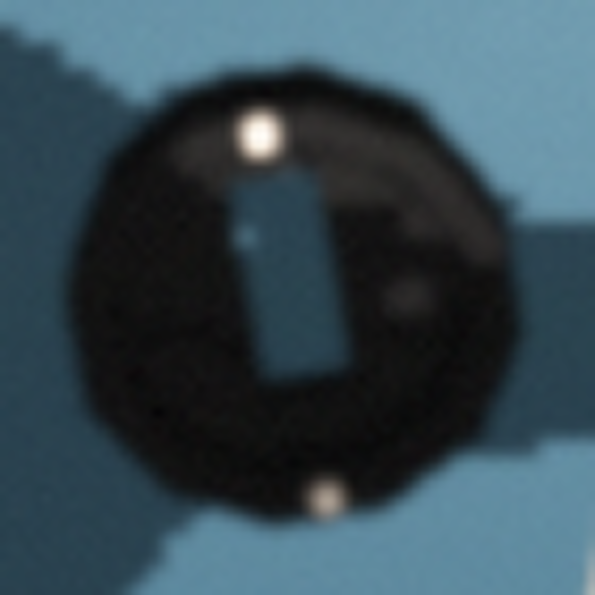

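```bash
python3 - <<'E'
from h import *
img,p=load('w16'); a=onplane(p,328,84,18);b=onplane(p,335,135,18);print(a,b,(a+b)/2,np.arctan2((b-a)[1],(b-a)[0]))
plan([468.2,102.7,25],1.779,3)
E
```

```text
[448.71541085  98.98686856  18.        ] [486.5031115  107.25509324  18.        ] [467.60926118 103.1209809   18.        ] 0.2154123805446187
t 21.15 tcp [467.   92.2  66.7] jaw 1.591 F [-0.6  0.2  0.4] w 85.3 q [ 0.15  0.7  -0.61  2.11  0.77  0.57  0.57]
[13.9 -0.5  3.5] wx -0.063
[13.9 -0.7  3.5] wx -0.063
[13.9 -0.9  3.4] wx -0.063
```

Both views agree on the cap: centre (468,103), slot angle 0.21.

```bash
python3 -m handwheel '1 10 -1 5 -0.063 0 0; 1 12 -1 5 -0.063 0 0; 1 12 0 2 -0.063 0 0; 0.5 0 0 0 0 0 0; 0.5 0 0 0 0 0 0'; python3 - <<'E'
from h import *
go([468.2,102.7,-5],1.781); img,p=shot('w24')
cv2.imwrite('pics/w24c.png',cv2.resize(img[170:320,170:350],None,fx=4,fy=4,interpolation=cv2.INTER_CUBIC))
E
```

```text
clock: 21.65
eef_pos: [471.0, 110.1, 33.9]
tool_rot: [-1.132, 1.566, 0.659]
force: [0.8, 0.4, 1.1]
width: 64.2
t 21.65 tcp [471.  110.1  33.9] F [0.8 0.4 1.1] T [0.08 0.01 0.01] w 64.2
shift tool [38.8  4.5 -6.7]
jaw angle 1.791 toolx [ 0.0035  0.0027 -1.    ]
rotvec [0.0098 0.0019 0.004 ] q7 0.63
```

View pics/w24c.png

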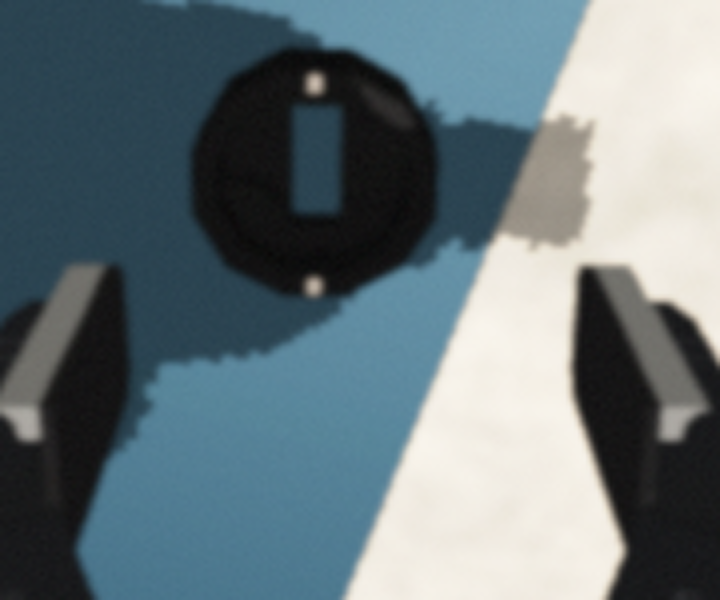

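```bash
python3 -m handwheel '0.5 5 4 -7 0.005 0 0.004; 0.4 8 1 -1 0 0 0; 0.4 0 0 0 0 0 0'; python3 - <<'E'
from h import *
go([468.2,102.7,-5],1.785)
E
```

```text
clock: 22.0
eef_pos: [468.7, 100.5, 21.3]
tool_rot: [-1.019, 1.568, 0.764]
force: [-0.6, 0.4, -0.6]
width: 59.9
t 22.0 tcp [468.7 100.5  21.3] F [-0.6  0.4 -0.6] T [-0.01 -0.01 -0.05] w 59.9
shift tool [26.3  0.   2.2]
jaw angle 1.783 toolx [ 0.002   0.0019 -1.    ]
rotvec [-0.0017  0.0015  0.0024] q7 0.61
```

```bash
python3 -m handwheel '0.4 12 0 1.5 0 0.001 0.002; 0.3 9 0 0 0 0 0; 0.3 0 0 0 0 0 0'; python3 - <<'E'
from h import *
go([468.2,102.7,-5],1.785); img,p=shot('w25')
cv2.imwrite('pics/w25c.png',cv2.resize(img[170:320,170:350],None,fx=4,fy=4,interpolation=cv2.INTER_CUBIC))
E
```

```text
clock: 22.3
eef_pos: [468.4, 101.6, -1.5]
tool_rot: [-0.84, 1.57, 0.942]
force: [0.2, -0.1, 0.9]
width: 55.5
t 22.3 tcp [468.4 101.6  -1.5] F [ 0.2 -0.1  0.9] T [-0.    0.03  0.01] w 55.5
shift tool [3.5 0.  1.1]
jaw angle 1.782 toolx [ 2.e-04  3.e-04 -1.e+00]
rotvec [-0.003   0.0002  0.0003] q7 0.56
```

View pics/w25c.png

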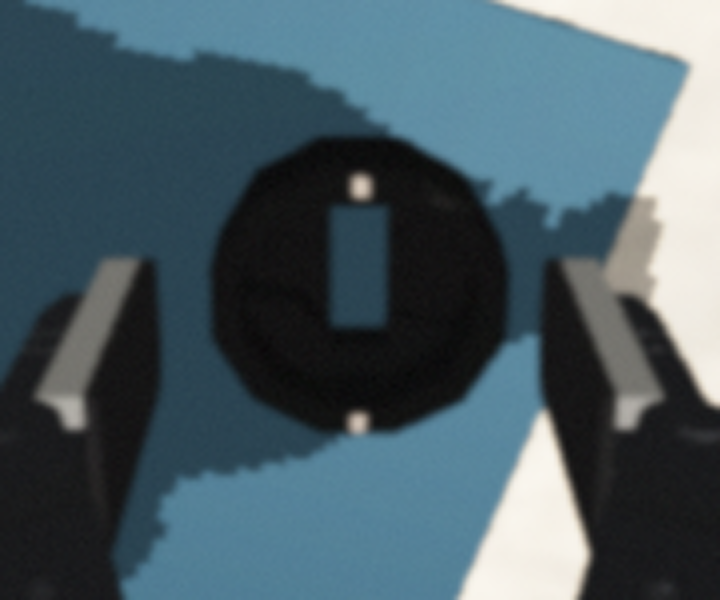

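```bash
python3 -m handwheel '0.2 4 0 1 0 0 0; -1 0 0 0 0 0 0; -1 0 0 0 0 0 0; -1 0 0 0 0 0 0; -1 0 0 0 0 0 0'; python3 - <<'E'
from h import *
go([468.2,102.7,-5],1.785); img,p=shot('w26')
cv2.imwrite('pics/w26c.png',cv2.resize(img[170:320,170:350],None,fx=4,fy=4,interpolation=cv2.INTER_CUBIC))
E
```

```text
clock: 22.85
eef_pos: [468.4, 103.6, -5.0]
tool_rot: [-1.153, 1.569, 0.63]
force: [0.3, 0.3, -0.5]
width: 41.1
t 22.85 tcp [468.4 103.6  -5. ] F [ 0.3  0.3 -0.5] T [-0.03 -0.01  0.  ] w 41.1
shift tool [-0.   0.4 -0.8]
jaw angle 1.783 toolx [ 1.1e-03  8.0e-04 -1.0e+00]
rotvec [-0.002   0.0005  0.0012] q7 0.54
```

View pics/w26c.png

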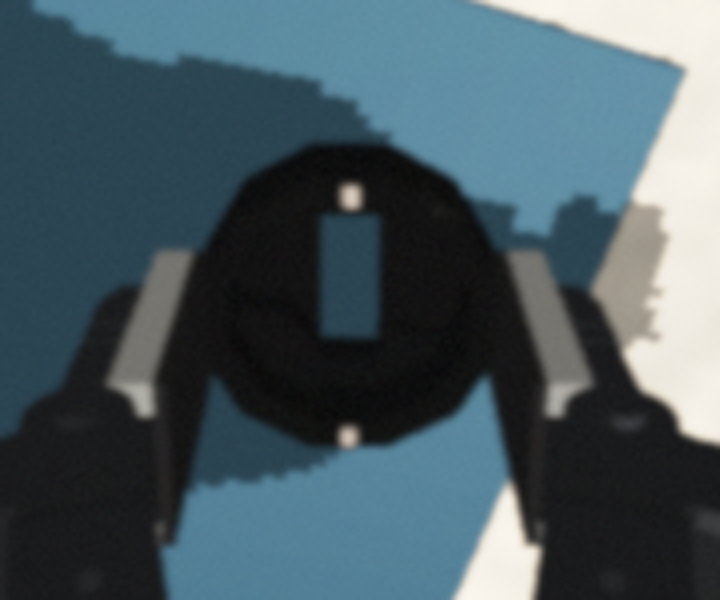

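```bash
python3 -m handwheel '-1 -20 0 0 0 0 0; -1 -35 0 0 0 0 0; -1 -40 0 0 0 0 0; -1 -35 0 0 0 0 0; -1 0 0 0 0 0 0'; python3 - <<'E'
from h import *
plan([503,327,130],1.688,6)
E
```

```text
clock: 23.4
eef_pos: [467.3, 103.7, 128.5]
tool_rot: [1.21, 1.568, 2.994]
force: [0.2, 0.1, 0.0]
width: 40.9
t 23.4 tcp [467.3 103.7 128.5] jaw 1.784 F [0.2 0.1 0. ] w 40.9 q [ 0.25  0.63 -0.78  2.05  0.67  0.73  0.82]
[ -0.3 -13.7  35.1] wx 0.016
[ -0.3 -13.1  35.3] wx 0.016
[ -0.3 -12.6  35.5] wx 0.016
[ -0.3 -12.   35.7] wx 0.016
[ -0.3 -11.4  35.9] wx 0.016
[ -0.3 -10.8  36.1] wx 0.016
```

```bash
python3 -m handwheel '-1 -3 -13 35 0.016 0 0; -1 -3 -13 35 0.016 0 0; -1 -2 -12 35 0.016 0 0; -1 -1 -12 36 0.016 0 0; -1 -1 -11 36 0.016 0 0; -1 0 -10 28 0.016 0 0; -1 0 0 0 0 0 0; -1 0 0 0 0 0 0'; python3 - <<'E'
from h import *
go([503,327,125],1.688)
E
```

```text
clock: 24.2
eef_pos: [502.8, 319.1, 131.8]
tool_rot: [2.323, 1.56, -2.284]
force: [0.3, -1.5, -1.7]
width: 41.5
t 24.2 tcp [502.8 319.1 131.8] F [ 0.3 -1.5 -1.7] T [-0.01 -0.01 -0.05] w 41.5
shift tool [ 6.8 -1.1  7.8]
jaw angle 1.676 toolx [-0.0069 -0.008  -0.9999]
rotvec [-0.012  -0.0072 -0.0077] q7 0.51
```

```bash
python3 -m handwheel '-1 9 -1 7 -0.012 -0.007 -0.008; -1 9 0 1 0 0 0; -1 4 0 0 0 0 0; -1 0 0 0 0 0 0'; python3 - <<'E'
from h import *
go([503,327,107],1.688); img,p=shot('w27')
cv2.imwrite('pics/w27c.png',cv2.resize(img[190:300,200:310],None,fx=5.4,fy=5.4,interpolation=cv2.INTER_CUBIC))
E
```

```text
clock: 24.6
eef_pos: [502.2, 322.4, 105.8]
tool_rot: [2.675, 1.566, -1.922]
force: [-0.3, -0.3, -0.4]
width: 41.5
t 24.6 tcp [502.2 322.4 105.8] F [-0.3 -0.3 -0.4] T [0.02 0.01 0.05] w 41.5
shift tool [-1.2 -1.3  4.4]
jaw angle 1.686 toolx [-0.0017 -0.0048 -1.    ]
rotvec [-0.0018 -0.0045 -0.0023] q7 0.49
```

View pics/w27c.png

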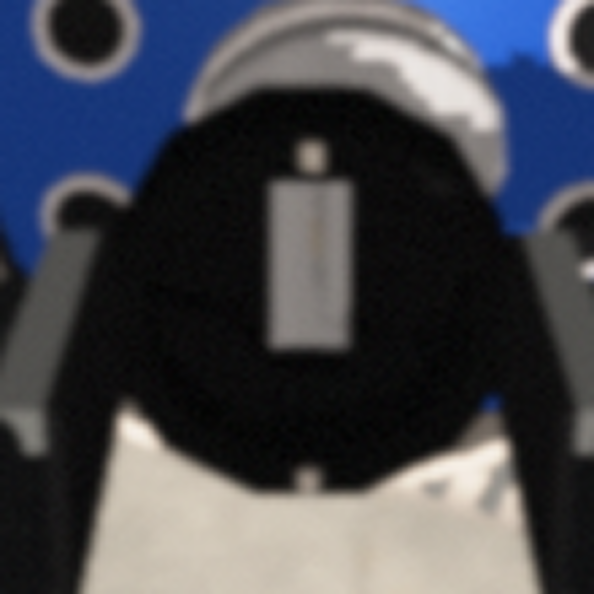

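```bash
python3 -m handwheel '-1 0 -1 4.5 -0.002 -0.004 -0.002; -1 0 0 0.5 0 0 0; -1 0 0 0 0 0 0'; python3 - <<'E'
from h import *
go([503,327,103],1.688); img,p=shot('w28')
c=cv2.resize(img[215:265,230:280],None,fx=11,fy=11,interpolation=cv2.INTER_CUBIC)
cv2.imwrite('pics/w28c.png',cv2.convertScaleAbs(c,alpha=1.6,beta=-60))
E
```

```text
clock: 24.95
eef_pos: [503.6, 327.3, 106.6]
tool_rot: [-1.612, 1.57, 0.075]
force: [-0.1, 0.7, -0.2]
width: 41.3
t 24.95 tcp [503.6 327.3 106.6] F [-0.1  0.7 -0.2] T [ 0.02  0.01 -0.07] w 41.3
shift tool [ 3.6  0.7 -0.2]
jaw angle 1.687 toolx [ 1.1e-03  1.0e-04 -1.0e+00]
rotvec [-0.0013 -0.      0.0011] q7 0.48
```

View pics/w28c.png

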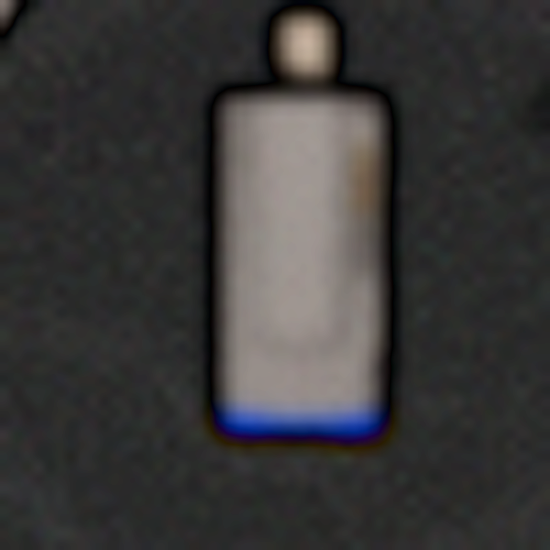

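```bash
python3 - <<'E'
from h import *
img,p=load('w28')
def P(x,y,z): return onplane(p,230+x/11,215+y/11,z)
zu=106.6+7
a=P(302,437,zu);b=P(298,352,106);print('slot ctr x',a[0]-11.9,'head ctr',b[0]-10.9, 'near edge top of floor',P(302,92,zu+6)[0]+11.9)
print('y head',P(240,300,106)[1],P(348,300,106)[1],'slot',P(217,400,zu)[1],P(388,400,zu)[1], P(302,437,zu)[1],b[1])
E
```

```text
slot ctr x 503.8951067113427 head ctr 503.5421025131121 near edge top of floor 502.98470246397443
y head 324.40597848120626 330.94591278698056 slot 323.4770996118241 333.45660654414667 328.7256694153834 328.3325143497437
```

```bash
python3 -m handwheel '-1 4 0 -0.3 0 0 0.001; -1 4 0 0 0 0 0; -1 3 0 0 0 0 0; -1 0 0 0 0 0 0'; python3 - <<'E'
from h import *
go([503.5,327,88],1.688)
E
```

```text
clock: 25.4
eef_pos: [503.8, 327.0, 94.9]
tool_rot: [-1.482, 1.57, 0.205]
force: [-0.2, -0.4, 0.0]
width: 41.0
t 25.4 tcp [503.8 327.   94.9] F [-0.2 -0.4  0. ] T [-0.01  0.01  0.01] w 41.0
shift tool [6.9 0.3 0. ]
jaw angle 1.687 toolx [ 7.e-04  1.e-04 -1.e+00]
rotvec [-0.0013  0.0001  0.0007] q7 0.47
```

```bash
python3 -m handwheel '-1 3 0 0 0 0 0; -1 2 0 0 0 0 0; -1 0 0 0 0 0 0'; python3 -m handwheel '-1 1.5 0 0 0 0 0; -1 0 0 0 0 0 0'; python3 -m handwheel '-1 1.5 0 0 0 0 0; -1 0 0 0 0 0 0';python3 -m handwheel '-1 1.5 0 0 0 0 0; -1 0 0 0 0 0 0'
```

```text
clock: 25.7
eef_pos: [503.8, 326.9, 89.3]
tool_rot: [-1.626, 1.57, 0.061]
force: [0.6, -0.6, -0.8]
width: 41.1
clock: 25.9
eef_pos: [503.8, 327.1, 87.7]
tool_rot: [-1.259, 1.57, 0.428]
force: [-0.2, -0.6, 0.0]
width: 41.2
clock: 26.1
eef_pos: [503.9, 327.2, 86.5]
tool_rot: [-1.354, 1.57, 0.332]
force: [-0.1, -0.4, 0.8]
width: 41.1
clock: 26.3
eef_pos: [504.0, 327.3, 85.3]
tool_rot: [-1.406, 1.569, 0.281]
force: [-0.3, -1.3, 1.1]
width: 41.2
```

```bash
python3 -m handwheel '-1 1.5 0 0 0 0 0; -1 1 0 0 0 0 0'; python3 -m handwheel '-1 1.5 0 0 0 0 0; -1 1 0 0 0 0 0'; python3 -m handwheel '-1 1.5 0 0 0 0 0; -1 0 0 0 0 0 0'
```

```text
clock: 26.5
eef_pos: [504.1, 327.3, 83.1]
tool_rot: [-1.476, 1.569, 0.211]
force: [-1.2, -1.0, 3.7]
width: 41.1
clock: 26.7
eef_pos: [504.1, 327.4, 80.8]
tool_rot: [-1.548, 1.569, 0.138]
force: [-0.9, -0.1, 4.5]
width: 41.0
clock: 26.9
eef_pos: [504.2, 327.4, 79.7]
tool_rot: [-1.667, 1.568, 0.019]
force: [-0.6, -1.0, 6.8]
width: 40.9
```

```bash
python3 -m handwheel '-1 0.3 0 0 0.13 0 0; -1 0.3 0 0 0.13 0 0'; python3 - <<'E'
from h import *
go([504,327.3,79.7],1.688)
E
```

```text
clock: 27.1
eef_pos: [505.0, 328.3, 79.8]
tool_rot: [-0.854, 1.566, 0.565]
force: [-0.1, -0.4, 5.7]
width: 41.0
t 27.1 tcp [505.  328.3  79.8] F [-0.1 -0.4  5.7] T [-0.18  0.15  0.03] w 41.0
shift tool [ 0.1  0.8 -1.1]
jaw angle 1.419 toolx [ 0.0037  0.0024 -1.    ]
rotvec [-0.2691  0.0024  0.0037] q7 0.24
```

```bash
python3 -m handwheel '-1 0.3 0.5 -0.5 0.13 0.002 0.004; -1 0.3 0.3 -0.4 0.13 0 0'; python3 - <<'E'
from h import *
go([504,327.3,79.7],0.292)
E
```

```text
clock: 27.3
eef_pos: [505.2, 328.5, 80.0]
tool_rot: [-0.09, 1.567, 1.058]
force: [-0.3, -2.0, 5.0]
width: 41.4
t 27.3 tcp [505.2 328.5  80. ] F [-0.3 -2.   5. ] T [-0.32  0.09  0.02] w 41.4
shift tool [ 0.3  0.7 -1.6]
jaw angle 1.148 toolx [ 0.0019  0.0033 -1.    ]
rotvec [ 0.856   0.0037 -0.0013] q7 0.03
```

```bash
python3 -m handwheel '-1 0.6 0.6 -1 0.13 0.002 0; -1 0.5 0.6 -1 0.13 0.001 0'; python3 - <<'E'
from h import *
go([504,327.3,79.7],0.292)
E
python3 -m handwheel '-1 0.5 0.6 -0.8 0.13 0.002 0; -1 0.5 0.4 -0.6 0.13 0.001 0'; python3 - <<'E'
from h import *
go([504,327.3,79.7],0.292)
E
```

```text
clock: 27.5
eef_pos: [504.9, 328.3, 79.9]
tool_rot: [-0.179, 1.566, 0.698]
force: [-0.2, 0.2, 5.6]
width: 41.2
t 27.5 tcp [504.9 328.3  79.9] F [-0.2  0.2  5.6] T [-0.05  0.06  0.02] w 41.2
shift tool [ 0.2  0.  -1.4]
jaw angle 0.877 toolx [ 0.0037  0.0031 -1.    ]
rotvec [ 0.5849  0.0048 -0.0006] q7 -0.18
clock: 27.7
eef_pos: [504.7, 328.8, 79.9]
tool_rot: [-0.086, 1.565, 0.52]
force: [-0.0, -1.4, 5.3]
width: 41.0
t 27.7 tcp [504.7 328.8  79.9] F [-0.  -1.4  5.3] T [-0.25  0.13  0.01] w 41.0
shift tool [ 0.2 -0.8 -1.5]
jaw angle 0.606 toolx [ 0.0048  0.0028 -1.    ]
rotvec [ 0.314   0.0056 -0.0004] q7 -0.39
```

```bash
python3 -m handwheel '-1 0.5 -0.5 -0.9 0.13 0.005 0; -1 0.4 -0.4 -0.6 0.1 0.002 0'; python3 - <<'E'
from h import *
go([504,327.3,79.7],0.292)
E
python3 -m handwheel '-1 0.4 -0.3 -0.6 0.06 0.002 0; -1 0.3 0 0 0 0 0'; python3 - <<'E'
from h import *
go([504,327.3,79.7],0.292)
E
```

```text
clock: 27.9
eef_pos: [505.0, 328.6, 80.0]
tool_rot: [0.448, 1.569, 0.814]
force: [-1.0, 0.1, 5.1]
width: 41.1
t 27.9 tcp [505.  328.6  80. ] F [-1.   0.1  5.1] T [-0.12  0.2   0.07] w 41.1
shift tool [ 0.3 -0.9 -1.4]
jaw angle 0.366 toolx [ 0.0015  0.0016 -1.    ]
rotvec [ 0.0743  0.002  -0.0011] q7 -0.57
clock: 28.1
eef_pos: [505.1, 328.7, 79.9]
tool_rot: [0.378, 1.569, 0.681]
force: [-0.7, -0.0, 5.1]
width: 41.3
t 28.1 tcp [505.1 328.7  79.9] F [-0.7 -0.   5.1] T [-0.33  0.35 -0.04] w 41.3
shift tool [ 0.2 -1.  -1.5]
jaw angle 0.303 toolx [ 0.0015  0.0012 -1.    ]
rotvec [ 0.0112  0.0018 -0.0007] q7 -0.62
```

```bash
python3 -m handwheel '-1 0.3 -0.6 -1 0.05 0.001 0; -1 0.3 -0.5 -1 0.03 0 0'; python3 - <<'E'
from h import *
go([504,327.3,79.7],0.292)
E
```

```text
clock: 28.3
eef_pos: [504.9, 328.3, 80.0]
tool_rot: [0.531, 1.566, 0.756]
force: [1.0, 0.4, 4.5]
width: 41.3
t 28.3 tcp [504.9 328.3  80. ] F [1.  0.4 4.5] T [-0.01 -0.13  0.01] w 41.3
shift tool [ 0.3 -0.8 -1.1]
jaw angle 0.224 toolx [ 0.0036  0.0034 -1.    ]
rotvec [-0.0676  0.0044 -0.0024] q7 -0.68
```

```bash
python3 -m handwheel '-1 0.3 -0.5 -0.7 0.05 0.003 -0.002; -1 0.3 -0.3 -0.5 0.04 0 0; -1 0 0 0 0 0 0'; python3 - <<'E'
from h import *
go([504,327.3,79.7],0.292); img,p=shot('w29')
cv2.imwrite('pics/w29c.png',cv2.resize(img[170:320,170:350],None,fx=4,fy=4,interpolation=cv2.INTER_CUBIC))
E
```

```text
clock: 28.6
eef_pos: [505.1, 328.1, 80.0]
tool_rot: [0.502, 1.566, 0.636]
force: [-0.2, -0.4, 5.4]
width: 41.1
t 28.6 tcp [505.1 328.1  80. ] F [-0.2 -0.4  5.4] T [-0.14  0.2   0.05] w 41.1
shift tool [ 0.3 -0.7 -1.2]
jaw angle 0.134 toolx [ 0.0038  0.0028 -1.    ]
rotvec [-0.1583  0.0043 -0.0019] q7 -0.74
```

View pics/w29c.png

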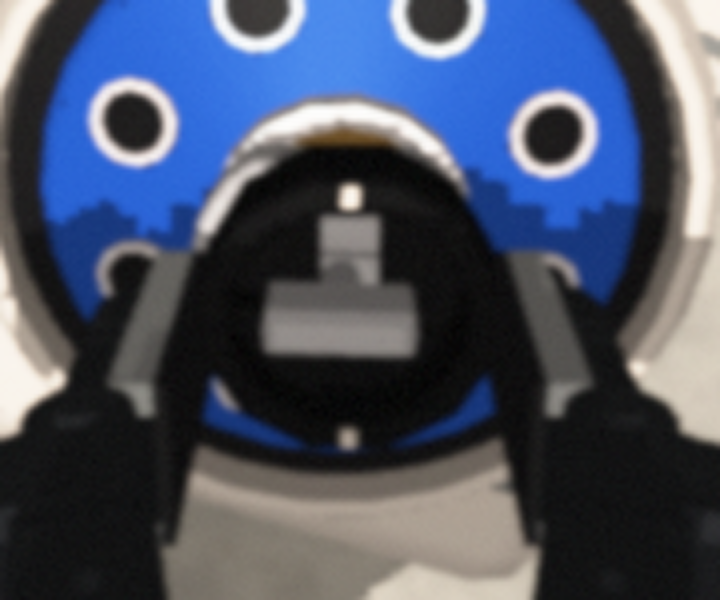

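```bash
python3 - <<'E'
from h import *
img,p=load('w29')
z=105.5
def P(x,y,z=z): return onplane(p,170+x/4,170+y/4,z)
for n,a,b,zz in(('marks',(350,196),(348,437),98),('slotL',(321,215),(321,280),90),('headfar',(262,353),(417,357),105.5),('headnear',(272,312),(412,312),107),('headleft-right mid',(264,325),(416,330),107)):
    A=P(*a,zz);B=P(*b,zz); print(n,A.round(1),B.round(1),np.linalg.norm(A-B).round(1),np.arctan2(B[1]-A[1],B[0]-A[0]).round(3))
cv2.imwrite('pics/w29d.png',cv2.resize(img[210:285,220:295],None,fx=8,fy=8,interpolation=cv2.INTER_CUBIC))
E
```

```text
marks [502.7 344.8  98. ] [507.8 304.6  98. ] 40.5 -1.443
slotL [499.2 337.7  90. ] [500.6 326.8  90. ] 11.0 -1.444
headfar [493.  322.2 105.5] [515.1 324.5 105.5] 22.2 0.102
headnear [493.7 329.8 107. ] [513.1 332.3 107. ] 19.6 0.132
headleft-right mid [492.8 327.6 107. ] [514.1 329.6 107. ] 21.4 0.095
```

View pics/w29d.png

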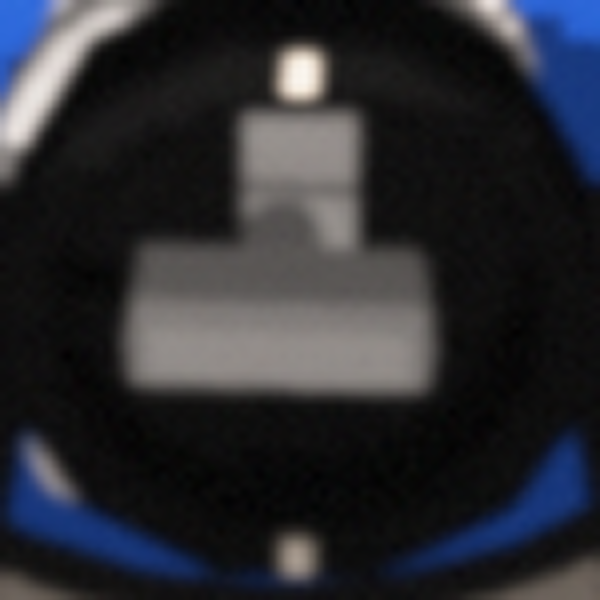

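```bash
python3 -m handwheel '-1 0.3 -0.3 -0.5 0.06 0.003 -0.002; -1 0.3 -0.3 -0.5 0.06 0 0; -1 0 0 0 0 0 0'; python3 - <<'E'
from h import *
go([504,327.3,79.7],0.0); img,p=shot('w30')
cv2.imwrite('pics/w30d.png',cv2.resize(img[210:285,220:295],None,fx=8,fy=8,interpolation=cv2.INTER_CUBIC))
E
```

```text
clock: 28.95
eef_pos: [505.2, 327.8, 79.8]
tool_rot: [0.545, 1.568, 0.558]
force: [-0.9, -1.4, 3.9]
width: 41.3
t 28.95 tcp [505.2 327.8  79.8] F [-0.9 -1.4  3.9] T [-0.12  0.23 -0.02] w 41.3
shift tool [ 0.1 -0.5 -1.2]
jaw angle 0.013 toolx [ 0.0028  0.0017 -1.    ]
rotvec [ 0.0131  0.0028 -0.0017] q7 -0.83
```

View pics/w30d.png

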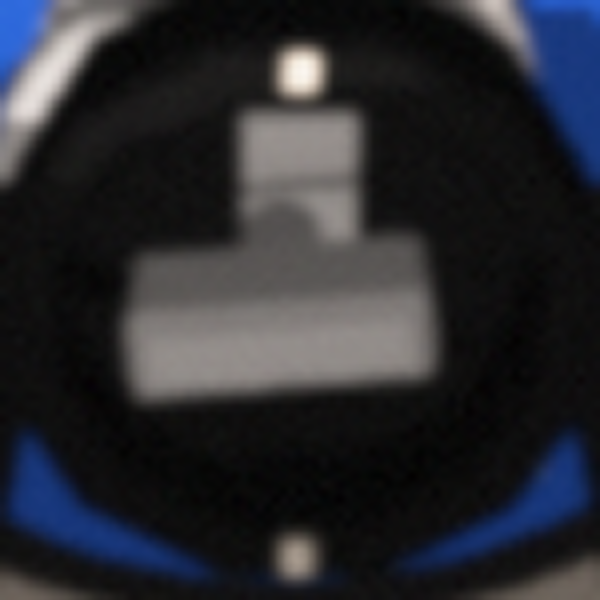

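```bash
python3 - <<'E'
from h import *
o=[]
for n,(y,x,h) in(('w30',(195,210,95)),('w25',(195,210,95))):
    img,_=load(n); c=img[y:y+h,x:x+h].astype(float); c=np.clip(c*6-20,0,255).astype(np.uint8); o.append(cv2.resize(c,(400,400),interpolation=cv2.INTER_CUBIC))
cv2.imwrite('pics/enh.png',np.hstack(o))
E
```

```text
(no output)
```

View pics/enh.png

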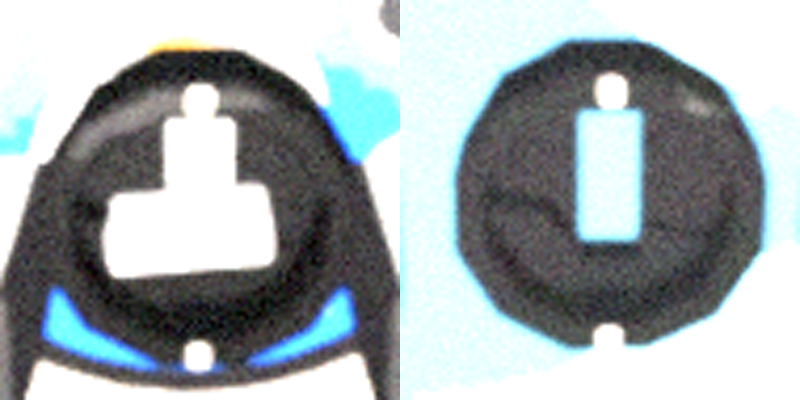

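```bash
python3 -m handwheel '-1 -1 0 0 0 0 0; -1 0 0 0 0 0 0'; python3 -m handwheel '-1 -1 0 0 0 0 0; -1 0 0 0 0 0 0'; python3 - <<'E'
from h import *
go([504,327.3,79.7],0.0)
E
```

```text
clock: 29.2
eef_pos: [505.1, 327.7, 80.4]
tool_rot: [0.593, 1.568, 0.609]
force: [0.2, -0.1, 2.6]
width: 40.9
clock: 29.4
eef_pos: [505.1, 327.7, 80.8]
tool_rot: [0.712, 1.568, 0.728]
force: [0.4, -0.1, 0.9]
width: 41.1
t 29.4 tcp [505.1 327.7  80.8] F [ 0.4 -0.1  0.9] T [ 0.09 -0.18  0.03] w 41.1
shift tool [ 1.1 -0.4 -1.1]
jaw angle 0.016 toolx [ 0.0022  0.0019 -1.    ]
rotvec [ 0.0159  0.0022 -0.0019] q7 -0.83
```

The lift test says the head is resting about 1.6 mm above the cap floor. So I pressed too deep and rode over the stop wall. I'll press again, turn back to about 77°, and come up to a shallower depth before feeling for the stop.

```bash
python3 -m handwheel '-1 1.3 -0.2 -0.4 0 0.002 -0.002; -1 0.8 0 0 0 0 0; -1 0.5 0 0 -0.11 0 0; -1 0.5 0 0 -0.11 0 0; -1 0.4 0 0 -0.11 0 0'; python3 - <<'E'
from h import *
go([504.5,327.3,79.5],0.33)
E
```

```text
clock: 29.9
eef_pos: [505.0, 329.0, 79.7]
tool_rot: [0.053, 1.569, 0.411]
force: [-1.4, -0.4, 6.5]
width: 41.5
t 29.9 tcp [505.  329.   79.7] F [-1.4 -0.4  6.5] T [-0.01  0.29 -0.06] w 41.5
shift tool [ 0.2 -1.4 -1.1]
jaw angle 0.358 toolx [ 2.1e-03  9.0e-04 -1.0e+00]
rotvec [ 0.0277  0.0023 -0.0002] q7 -0.58
```

```bash
python3 -m handwheel '-1 -0.3 -1.3 -0.8 0 0.002 0; -1 -0.7 -0.6 -0.4 0 0 0; -1 0 0 0 0 0 0'; python3 - <<'E'
from h import *
go([504.5,327.3,81.2],0.33)
E
```

```text
clock: 30.2
eef_pos: [504.9, 328.8, 81.8]
tool_rot: [0.855, 1.567, 1.216]
force: [0.0, -0.8, 2.9]
width: 40.9
t 30.2 tcp [504.9 328.8  81.8] F [ 0.  -0.8  2.9] T [0.07 0.05 0.05] w 40.9
shift tool [ 0.5 -1.3 -0.9]
jaw angle 0.361 toolx [ 0.0014  0.0037 -1.    ]
rotvec [ 0.0307  0.0025 -0.003 ] q7 -0.57
```

```bash
python3 -m handwheel '-1 0.7 -0.5 -0.4 0 0.002 -0.003; -1 0.2 -0.3 -0.3 0.05 0 0'; python3 - <<'E'
from h import *
go([504.5,327.3,81.2],0.33)
E
python3 -m handwheel '-1 0.2 -0.3 -0.3 0.05 0 0; -1 0 0 0 0 0 0'; python3 - <<'E'
from h import *
go([504.5,327.3,81.2],0.33)
E
```

```text
clock: 30.4
eef_pos: [504.8, 328.2, 81.0]
tool_rot: [0.115, 1.569, 0.424]
force: [1.1, 0.6, 4.9]
width: 41.0
t 30.4 tcp [504.8 328.2  81. ] F [1.1 0.6 4.9] T [ 0.05 -0.07  0.01] w 41.0
shift tool [-0.2 -0.8 -0.5]
jaw angle 0.309 toolx [ 1.3e-03  6.0e-04 -1.0e+00]
rotvec [-0.0207  0.0014 -0.0001] q7 -0.61
clock: 30.6
eef_pos: [504.7, 327.6, 80.8]
tool_rot: [-0.494, 1.569, -0.238]
force: [-0.2, 0.6, 4.8]
width: 40.7
t 30.6 tcp [504.7 327.6  80.8] F [-0.2  0.6  4.8] T [ 0.2   0.01 -0.02] w 40.7
shift tool [-0.4 -0.2 -0.3]
jaw angle 0.257 toolx [ 1.6e-03 -4.0e-04 -1.0e+00]
rotvec [-0.0734  0.0015  0.0009] q7 -0.65
```

```bash
python3 -m handwheel '-1 -0.4 0 0 0.04 0 0; -1 0 0 0 0 0 0'; python3 - <<'E'
from h import *
go([504.5,327.3,81.2],0.33)
E
python3 -m handwheel '-1 0 0 0 0.03 0 0; -1 0 0 0 0 0 0'; python3 - <<'E'
from h import *
go([504.5,327.3,81.2],0.33); img,p=shot('w31')
cv2.imwrite('pics/w31d.png',cv2.resize(img[210:285,220:295],None,fx=8,fy=8,interpolation=cv2.INTER_CUBIC))
E
```

```text
clock: 30.8
eef_pos: [504.7, 327.2, 81.0]
tool_rot: [-1.053, 1.569, -0.835]
force: [-0.3, 0.8, 4.4]
width: 41.1
t 30.8 tcp [504.7 327.2  81. ] F [-0.3  0.8  4.4] T [ 0.2  -0.08 -0.03] w 41.1
shift tool [-0.2  0.2 -0.2]
jaw angle 0.218 toolx [ 0.0015 -0.0017 -1.    ]
rotvec [-0.1124  0.001   0.002 ] q7 -0.68
clock: 31.0
eef_pos: [504.7, 326.9, 81.0]
tool_rot: [-1.181, 1.568, -0.993]
force: [-0.4, 0.2, 3.5]
width: 41.1
t 31.0 tcp [504.7 326.9  81. ] F [-0.4  0.2  3.5] T [ 0.15 -0.01  0.  ] w 41.1
shift tool [-0.2  0.4 -0.1]
jaw angle 0.187 toolx [ 0.0015 -0.0022 -1.    ]
rotvec [-0.1426  0.0008  0.0026] q7 -0.7
```

View pics/w31d.png

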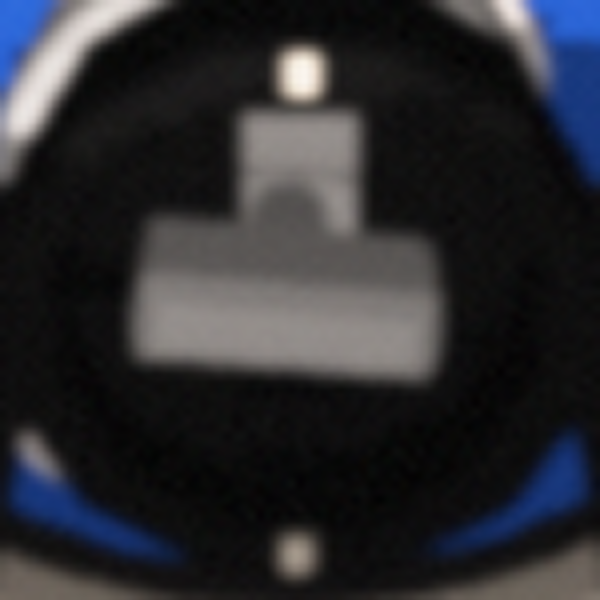

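```bash
python3 -m handwheel '-1 0.2 0.2 0 -0.08 0.001 0.002; -1 0 0.1 0 -0.03 0 0; -1 -1 0 0 0 0 0; -1 0 0 0 0 0 0'; python3 - <<'E'
from h import *
go([504.5,327.3,81.2],0.29)
E
python3 -m handwheel '-1 -1 0 0 0 0 0; -1 0 0 0 0 0 0'; python3 - <<'E'
from h import *
go([504.5,327.3,81.2],0.29)
E
```

```text
clock: 31.45
eef_pos: [504.6, 327.0, 81.7]
tool_rot: [-2.167, 1.57, -1.866]
force: [0.1, 0.0, 3.2]
width: 41.1
t 31.45 tcp [504.6 327.   81.7] F [0.1 0.  3.2] T [ 0.07 -0.08  0.02] w 41.1
shift tool [ 0.5  0.3 -0. ]
jaw angle 0.301 toolx [-2.e-04 -8.e-04 -1.e+00]
rotvec [ 0.0111 -0.0005  0.0007] q7 -0.62
clock: 31.65
eef_pos: [504.6, 327.0, 82.7]
tool_rot: [-2.191, 1.57, -1.891]
force: [0.4, 0.8, 3.4]
width: 41.2
t 31.65 tcp [504.6 327.   82.7] F [0.4 0.8 3.4] T [ 0.1  -0.12  0.08] w 41.2
shift tool [1.5 0.3 0. ]
jaw angle 0.3 toolx [-3.e-04 -9.e-04 -1.e+00]
rotvec [ 0.0101 -0.0006  0.0008] q7 -0.62
```

```bash
python3 -m handwheel '-1 -1 0 0 0 0 0; -1 0 0 0 0 0 0'; python3 -m handwheel '-1 -0.8 0 0 0 0 0; -1 0 0 0 0 0 0';  python3 -m handwheel '-1 -0.8 0 0 0 0 0; -1 0 0 0 0 0 0'
```

```text
clock: 31.85
eef_pos: [504.5, 326.9, 83.6]
tool_rot: [-2.146, 1.57, -1.846]
force: [1.2, 0.5, 3.2]
width: 41.1
clock: 32.05
eef_pos: [504.5, 327.0, 84.4]
tool_rot: [-2.124, 1.57, -1.825]
force: [-0.2, -0.5, 2.8]
width: 41.1
clock: 32.25
eef_pos: [504.5, 327.0, 85.1]
tool_rot: [-2.211, 1.57, -1.911]
force: [0.8, -0.0, 2.4]
width: 41.1
```

```bash
python3 -m handwheel '-1 -0.7 0 0 0 0 0; -1 0 0 0 0 0 0'; python3 - <<'E'
from h import *
go([504.5,327.3,81.2],0.29); img,p=shot('w32')
cv2.imwrite('pics/w32d.png',cv2.resize(img[200:290,215:305],None,fx=6.5,fy=6.5,interpolation=cv2.INTER_CUBIC))
E
```

```text
clock: 32.45
eef_pos: [504.5, 326.9, 85.5]
tool_rot: [-2.37, 1.57, -2.071]
force: [1.0, 0.5, 0.6]
width: 41.2
t 32.45 tcp [504.5 326.9  85.5] F [1.  0.5 0.6] T [ 0.22 -0.26  0.02] w 41.2
shift tool [4.3 0.4 0.1]
jaw angle 0.3 toolx [-6.0e-04 -1.1e-03 -1.0e+00]
rotvec [ 0.0095 -0.0009  0.0009] q7 -0.62
```

View pics/w32d.png

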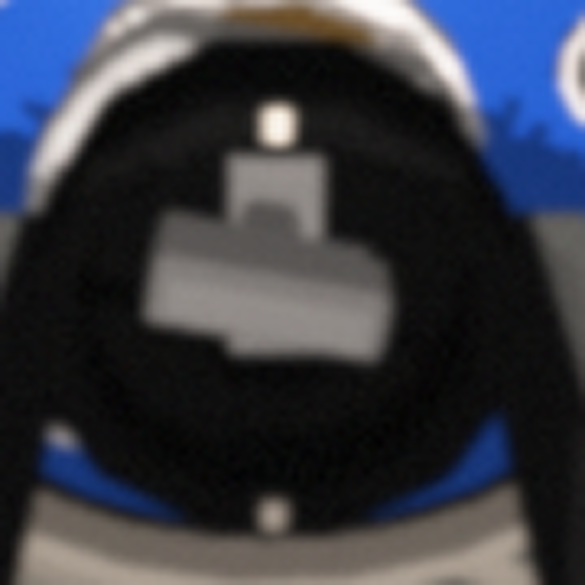

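Lifting is now blocked stiffly at TCP z of about 85.6. That is roughly 2 mm below rest, so the head is in its seat. I'll unload and release.

```bash
python3 -m handwheel '-1 -0.3 0 0 0 0 0; 0 0 0 0 0 0 0; 0.3 0 0 0 0 0 0; 0.3 0 0 0 0 0 0; 0.3 0 0 0 0 0 0'; python3 - <<'E'
from h import *
go([504.5,327.3,81.2],0.29); img,p=shot('w33')
cv2.imwrite('pics/w33d.png',cv2.resize(img[190:300,205:315],None,fx=5.4,fy=5.4,interpolation=cv2.INTER_CUBIC))
E
```

```text
clock: 33.0
eef_pos: [502.9, 325.4, 84.6]
tool_rot: [-2.662, 1.565, -2.363]
force: [-0.1, -0.0, 0.3]
width: 55.6
t 33.0 tcp [502.9 325.4  84.6] F [-0.1 -0.   0.3] T [ 0.03 -0.03 -0.03] w 55.6
shift tool [3.4 1.3 2.1]
jaw angle 0.299 toolx [-0.0042 -0.0042 -1.    ]
rotvec [ 0.0093 -0.0052  0.0028] q7 -0.62
```

View pics/w33d.png

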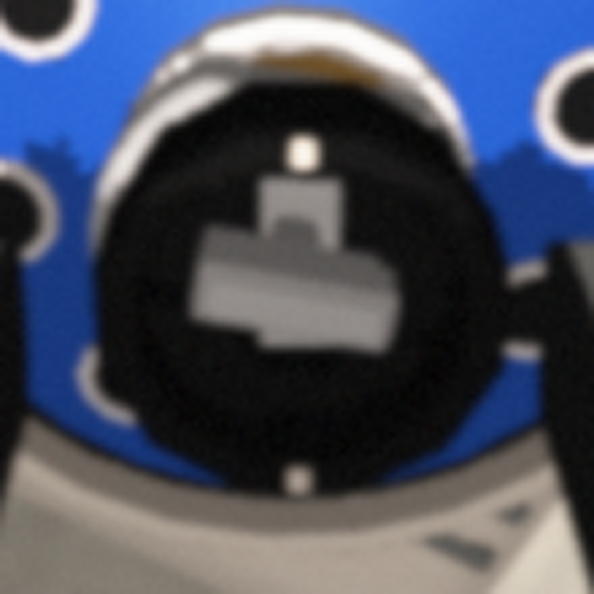

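```bash
python3 -m handwheel '0.6 -15 0 0 0 -0.005 0.003; 0.8 -30 0 0 0 0 0; 0.8 -20 0 0 0 0 0; 0.8 0 0 0 0 0 0'; python3 - <<'E'
from meas import *
go([503,327,150],0.29); 
shot('w34'); shot('s34','scene')
def marks(n):
    img,p=load(n); h=cv2.cvtColor(img,cv2.COLOR_BGR2HSV)
    nn,l,s,c=cv2.connectedComponentsWithStats((h[...,2]>90).astype(np.uint8)&(np.abs(np.arange(512)-258)<40)[None,:].astype(np.uint8))
    print(n,[(c[i].round(1).tolist(),int(s[i,4])) for i in range(1,nn) if 5<s[i,4]<60]); return p
marks('w33'); marks('w34')
a=cv2.resize(load('w34')[0][170:290,195:315],(480,480),interpolation=cv2.INTER_CUBIC); b=cv2.resize(load('s34')[0][90:150,175:235],(480,480),interpolation=cv2.INTER_CUBIC)
cv2.imwrite('pics/c34.png',cv2.resize(np.hstack([a,b]),(800,400)))
E
```

```text
clock: 33.45
eef_pos: [502.1, 325.0, 153.6]
tool_rot: [3.074, 1.569, -2.91]
force: [0.4, 0.5, 0.0]
width: 76.4
t 33.45 tcp [502.1 325.  153.6] F [0.4 0.5 0. ] T [-0.03 -0.06 -0.06] w 76.4
shift tool [3.6 1.6 1.4]
jaw angle 0.3 toolx [-1.3e-03 -3.0e-04 -1.0e+00]
rotvec [ 0.0097 -0.0013 -0.0001] q7 -0.58
w33 [([259.8, 278.9], 21)]
w34 [([260.8, 183.7], 27)]
```

View pics/c34.png

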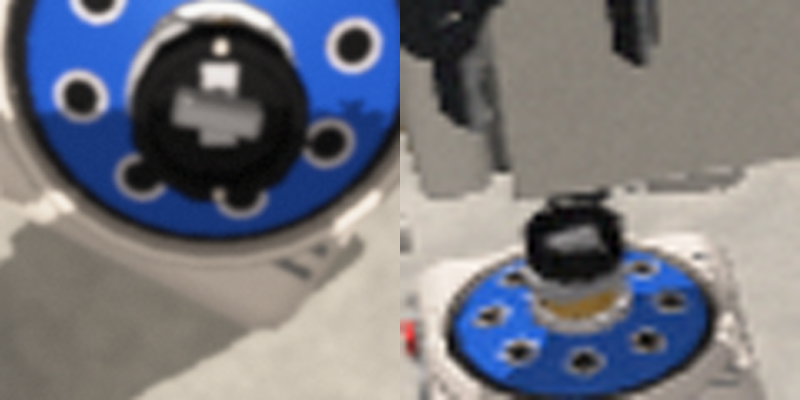

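```bash
python3 - <<'E'
from axis import *
def fit(n):
    img,p=load(n); h=cv2.cvtColor(img,cv2.COLOR_BGR2HSV)
    b=((h[...,0]>105)&(h[...,0]<125)&(h[...,1]>130)).astype(np.uint8)
    cs,_=cv2.findContours(b,cv2.RETR_CCOMP,cv2.CHAIN_APPROX_NONE); H=[]
    for c in cs:
        (x,y),r=cv2.minEnclosingCircle(c.astype(np.float32)); a=cv2.contourArea(c)
        if 6<r<20 and a>0.72*np.pi*r*r and abs(x-260)<140 and y<300:
            M=cv2.moments(c); H.append((M['m10']/M['m00'],M['m01']/M['m00']))
    if len(H)<3: print(n,len(H)); return
    q=np.array([onplane(p,*x,69)[:2] for x in H]); A=np.c_[2*q,np.ones(len(q))]; s=np.linalg.lstsq(A,(q**2).sum(1),rcond=None)[0]
    r=np.sqrt(s[2]+s[0]**2+s[1]**2)
    # adjacent hole spacing (45 deg chord)
    D=np.sort([np.linalg.norm(q[i]-q[j]) for i in range(len(q)) for j in range(i)])
    print(n,'eye z',p['eye'][2].round(0),len(H),'c',s[:2].round(2),'r',r.round(2),'res',np.abs(np.hypot(*(q-s[:2]).T)-r).max().round(2),'chords',D.round(1)[:5])
for n in 'w10 w11 w12 w13 w14 w15 w19 w20 w21 w22 w27 w29 w30 w31 w32 w33 w34'.split(): fit(n)
E
```

```text
w10 eye z 308.0 5 c [503.13 326.75] r 40.34 res 0.06 chords [30.9 30.9 30.9 30.9 57. ]
w11 eye z 289.0 5 c [503.2 326.9] r 40.36 res 0.03 chords [30.8 30.8 30.9 31.  56.9]
w12 eye z 258.0 4 c [503.22 326.87] r 40.35 res 0.01 chords [30.8 30.9 30.9 57.  57.1]
w13 eye z 221.0 4 c [503.1  326.84] r 40.3 res 0.04 chords [30.8 30.8 30.9 56.9 57. ]
w14 eye z 221.0 4 c [503.08 326.83] r 40.31 res 0.06 chords [30.8 30.9 57.1 57.1 74.4]
w15 eye z 295.0 8 c [503.15 326.86] r 40.35 res 0.08 chords [30.7 30.8 30.9 30.9 30.9]
w19 eye z 273.0 4 c [503.11 326.83] r 40.31 res 0.0 chords [30.8 30.9 30.9 57.  57.1]
w20 eye z 260.0 4 c [503.08 326.84] r 40.3 res 0.01 chords [30.8 30.9 31.  57.  57.1]
w21 eye z 258.0 4 c [503.17 326.84] r 40.36 res 0.03 chords [30.9 30.9 30.9 57.  57.1]
w22 eye z 237.0 4 c [503.03 326.83] r 40.28 res 0.0 chords [30.8 30.8 30.8 56.9 57. ]
w27 eye z 266.0 4 c [503.09 326.8 ] r 40.3 res 0.01 chords [30.8 30.9 30.9 57.  57. ]
w29 eye z 240.0 4 c [502.96 330.38] r 38.6 res 0.0 chords [29.5 29.5 29.6 54.6 54.6]
w30 eye z 240.0 4 c [503.4  330.46] r 38.55 res 0.0 chords [29.5 29.5 29.5 54.5 54.5]
w31 eye z 240.0 4 c [502.85 329.93] r 38.82 res 0.01 chords [29.7 29.7 29.8 54.9 54.9]
w32 eye z 245.0 4 c [503.   328.07] r 39.75 res 0.02 chords [30.4 30.4 30.5 56.2 56.3]
w33 eye z 244.0 4 c [503.03 327.91] r 39.87 res 0.03 chords [30.5 30.5 30.6 56.4 56.4]
w34 eye z 313.0 5 c [503.14 327.63] r 39.98 res 0.05 chords [30.5 30.6 30.6 30.6 56.4]
```

```bash
python3 - <<'E'
from meas import *
img,p=load('w34')
cv2.imwrite('pics/w34e.png',cv2.resize(img[170:240,225:295],None,fx=8,fy=8,interpolation=cv2.INTER_CUBIC))
a=onplane(p,260.8,183.7,109);b=onplane(p,260.4,227.9,109);print(a.round(1),b.round(1),((a+b)/2).round(1),np.linalg.norm(a-b))
E
```

```text
[498.5 345.4 109. ] [509.7 308.6 109. ] [504.1 327.  109. ] 38.498575059318085
```

View pics/w34e.png

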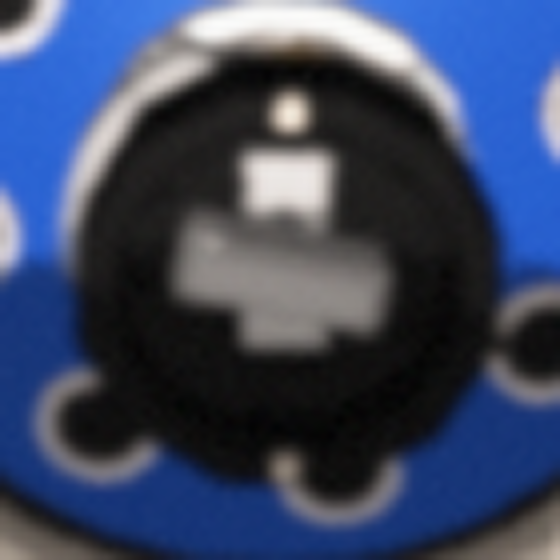

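```bash
python3 - <<'E'
from h import *
img,p=shot('t35','top'); o=cv2.imread('pics/top0.png')
for n,(y,x) in dict(dish=(137,236),tweez=(220,276),pad=(216,320)).items():
    a=o[y:y+26,x:x+42].astype(int);b=img[y:y+26,x:x+42].astype(int);print(n,np.abs(a-b).mean().round(1))
    print(cv2.phaseCorrelate(cv2.cvtColor(a.astype(np.uint8),6).astype(np.float32),cv2.cvtColor(b.astype(np.uint8),6).astype(np.float32)))
go([0,0,0]); ctrl.finish_job()
E
```

```text
dish 8.9
((0.44956932107350056, 0.48801952755799505), 0.9957381542818046)
tweez 9.7
((0.5101301658082704, 0.48377761834535704), 1.024397392037474)
pad 8.2
((0.5494637820132766, 0.5655190046724972), 1.005384774463167)
t 33.6 tcp [500.5 323.5 150.2] F [ 0.1 -0.5  0. ] T [ 0.02 -0.01 -0.01] w 77.2
shift tool [ 154.3 -161.  -572.7]
jaw angle 0.3 toolx [-0.0059 -0.0038 -1.    ]
the job is handed in; nothing more can be done
```

The rotor stack is back on its spindle with the cap locked, and I handed the job in at 33.6 s. I seated the spacer, lowered the washer over the flat spindle at about 0.12 rad, then pushed the black cap past the head and turned it about 80° clockwise. The robot was clear of everything when I handed in.

**Last checks**
- **Lock:** the size of the rotor's hole circle in the wrist pictures puts the hub about 2.0–2.2 mm down after release (nominal 2). Before release, lifting the cap was stiffly blocked at that height.
- **Cap position:** the cap is about 1 mm off the spindle axis, with its slot about 80° from the head.
- **Forces:** the wrist force never read more than about 7 N.
- **Bystanders:** the petri dish, tweezers and lens pad all show the same half-pixel offset between the first and last top pictures, so they did not visibly move.

**What went wrong or disagreed**
- **Fingertips:** they stood about 14–20 mm behind the reported TCP, not 8 mm ahead as stated. My first close on the spacer missed because of this; I lowered further and gripped it.
- **Cap turn:** I first pressed the cap to the hub's hard stop and rode over the stop wall to about 95°. I turned it back, came up to a shallower depth and let the head drop into its seat at about 80°, but never felt a clear stop torque.
- **Wrist camera:** it read lengths about 2.4% short, so I checked positions against the rotor and parts seen in the same pictures.

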